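Set out the sampling bench

TASK

Set out the sampling bench in this order: first stand the empty beaker on the middle of the stirrer's round plate, then put the green cover centrally on top of the beaker. Next stand the blue-capped bottle on the mat's white centre line, midway between the stirrer and the brown jar; last, stand the orange-capped bottle on the same line directly behind the blue one (on its side away from the robot), leaving a gap of one bottle's width between the two. All upright and let go; do not shift the brown jar, the white-capped bottle or the red tip box.

Things in the scene. Friction and masses are not known exactly. Their poses are not given: they have to be found in the camera images.
- mat: Dark blue bench mat fixed to the bench, 240 mm (its x) by 400 mm (its y), 3 mm thick. Origin: centre of its underside; z up; x points away from the robot along the white printed centre line (6 mm wide, full depth of the mat, at y = 0). The stirrer and the jar stand on it 130 mm to either side of its centre, on its y axis, either one on either side, so the mat's centre is the midpoint between them.
- stirrer: Magnetic stirrer, fixed: a grey block 140 mm (x) by 110 mm (y), with a round white plate 100 mm in diameter centred on top. Origin: centre of its underside, which lies on the mat; the plate's flat top is 55 mm above the origin.
- jar: Dark brown reagent jar with black cap and paper band, 84 mm in diameter, 110 mm high, loose, 0.9 kg, standing on the mat. Origin: centre of its underside, z up. Must not be shifted.
- beaker: Empty pale blue-grey plastic beaker, open at the top, straight wall, 52 mm outside diameter, 70 mm high, wall 3 mm, about 60 g. Origin: centre of its underside, z up. It starts upright on the bench.
- cover: Green beaker cover: a flat disc 68 mm in diameter and 5 mm thick, with a black upright cylindrical knob 18 mm in diameter from 5 to 30 mm above its underside; about 50 g. Origin: centre of its underside, z up (knob upwards). It starts flat on the bench.
- blue_bottle: White plastic sample bottle, upright, 42 mm in diameter up to 58 mm, then a screw cap (blue) 34 mm in diameter from 64 to 84 mm, and a thin band of the same colour low on its body. Origin: centre of its underside, z up. About 80 g. It starts upright on the bench.
- orange_bottle: White plastic sample bottle, upright, 42 mm in diameter up to 58 mm, then a screw cap (orange) 34 mm in diameter from 64 to 84 mm, and a thin band of the same colour low on its body. Origin: centre of its underside, z up. About 80 g. It starts upright on the bench.
- white_bottle: White plastic sample bottle, upright, 42 mm in diameter up to 58 mm, then a screw cap (white) 34 mm in diameter from 64 to 84 mm, and a thin band of the same colour low on its body. Origin: centre of its underside, z up. About 80 g. A bystander behind the mat: leave it where it is.
- tip_box: Red box of yellow pipette tips, 85 mm (x) by 120 mm (y), 52 mm high, loose, 0.3 kg. Origin: centre of its underside. A bystander behind the mat: leave it where it is.

How it is judged:
By the outcome, as a careful person would: the job done as asked, in the order asked, and still so for the second after the job is handed in, with the robot touching nothing.
It also fails if it takes over 128 s, if anything falls off the work surface, if the arm or the gripper's body presses on something with over 40 N, if the wrist force passes 120 N, or if a joint passes its speed limit or range.

ROBOT

A 7-joint arm with a two-finger parallel gripper is mounted at the origin on the work surface. World frame = base frame: x ahead of the robot, y to its left, z up, the work surface at z = 0. Lengths are in m, angles in degrees, forces in N, time in s.
With the tool pointing down it reaches from about 0.425 to 0.875 m from the base axis. Payload 9.9 kg.
Tool frame: the origin (TCP) lies at the very end of the fingers, on their centre line; the grasp point (between the pads) lies 19 mm behind it; y points along the fingers, z is the direction in which the jaws open and shut, and the axes are right-handed (so a half turn about y gives the same grasp; the last joint's range is limited). The gripper opens to 85 mm and grips with 20 to 120 N. Pads are 22 mm wide; open, the fingers measure 114 mm over their backs; the gripper's body (76 mm by 85 mm) begins 54 mm behind the grasp point. The pads swing forward as they close: fully open they stand 13 mm farther back than shut.
Start: joints at [71.287, 32.985, 1.427, 82.34, -0.859, 64.687, -3.237], TCP at [0.162, -0.655, 0.231] pointing down, gripper open.
Joint ranges: [-157.87, 157.87], [-19.46, 123.44], [-87.15, 90], [11.01, 140.99], [-62.26, 242.26], [9.8, 113.94], [-161.44, 161.44]. Speed limits (degrees/s): [127.2, 127.2, 172.46, 172.46, 180, 180, 180].

INTERFACE

Orientations are given as [roll, pitch, yaw] about the fixed x, y, z axes, in that order (R = Rz(yaw) Ry(pitch) Rx(roll)).
In Python, from bench import arm, viewer gives the robot as it stands. The module is installed in compiled form; this text tells all that it offers.
- The arm moves only by the tool move_arm, never from a script. Its argument "increments" is a list of rows, each a list of 7 numbers: the turn, a rotation vector about the tool's x, y, z in degrees, then the shift along the tool's x, y, z in m, then the opening, from 0 (shut) to 1 (fully open). In form: [[ax, ay, az, x, y, z, gripper], ...]. A call has 1 to 12 rows; each row is the pose to reach, as a shift and turn from the pose commanded when the call began, along the tool's axes at that moment; what a row does not reach only later rows make up. A row lasts 1/8 s, in which the tool goes at most 62.5 mm and 10.7 degrees, less where a joint would pass 70% of its speed; a pose out of reach is approached as far as the arm can. A call with a gripper value outside its range is refused whole. The fingers move at their own pace and stop on an object; "force" is the grip in N (left out, the last holds). Time passes only in rows, so rows that repeat a pose let the fingers close. It gives the time, the measured TCP pose, the force and the opening at its end, in the units of the state.
- arm.get_obs(): the state, without advancing time (a new reading comes with each control period).
- viewer.get_image(name): name is "scene" or "top" or "wrist"; returns a dict with "pixels" (480x640x3 uint8, red, green, blue), "vfov" (degrees; the focal length in pixels is half the picture's height over the tangent of half this angle, whatever the lens; pixels are square), "cx", "cy" (the principal point, pixels), "rvec" (rotation vector, rad) and "tvec" (3), from world to camera coordinates, as OpenCV has them. Camera axes: x right, y down, z forward; pixel columns grow to the right and rows downward; lengths in m; the calibration is good to about 2 mm. The wrist camera is an equidistant fisheye: a pixel r from the principal point sees the ray r / f radians off the axis. A picture is of the moment at which its call begins. There is no depth.
- arm.hand_in(): hands the job in, once; it reports no verdict.
The state is a dict: "t": time; "joints": joint angles; "qvel": joint speeds; "joint_efforts": joint torques, N m; "tcp_pos": TCP position; "eef_rot": TCP orientation; "wrist_force": force on the tool from outside, world axes, zero at the start; "ft_torque": the same for the moment, N m; "gripper_width": finger opening in m.
Only numpy, scipy, OpenCV 4.12 (cv2) and the standard library are available. Lean on these libraries where they do the work, as an engineer would, in place of code of your own. Each camera call takes 0.05 s, during which the arm holds its last target.

## Working session

There is one attempt and no reset: what is moved stays moved. The work goes in short steps, Python scripts to look and compute and a tool call to move; the robot and the scene stay as the last step left them, time stands still between calls to the robot, and variables do not carry over. Pictures are saved under pics/ and viewed, and the job is handed in when it is done.

Besides the shell and the picture viewer there is one more tool, called after "Emit:" as name([rows], argument=value, ...), one row to a line, values as JSON. move_arm: Moves the arm, as the interface text tells. Its arguments: {"type":"object","properties":{"increments":{"type":"array"},"force":{"type":"number"}},"required":["increments"]}

```bash
mkdir -p pics; cat > h.py <<'E'
import numpy as np, cv2
from bench import arm, viewer
from scipy.spatial.transform import Rotation as R
def grab(n,fn=None):
    d=viewer.get_image(n)
    if fn: cv2.imwrite('pics/'+fn,cv2.cvtColor(np.asarray(d['pixels']),cv2.COLOR_RGB2BGR))
    return d
def ray(d,u,v,fish=False):
    f=240/np.tan(np.radians(d['vfov'])/2)
    x,y=(u-d['cx'])/f,(v-d['cy'])/f
    if fish:
        r=np.hypot(x,y); k=np.sin(r)/max(r,1e-9); c=np.array([x*k,y*k,np.cos(r)])
    else: c=np.array([x,y,1.])
    Rm=cv2.Rodrigues(np.array(d['rvec'],float))[0]; t=np.array(d['tvec'],float).ravel()
    return -Rm.T@t, Rm.T@c
def onplane(d,u,v,z,fish=False):
    o,r=ray(d,u,v,fish); return o+r*(z-o[2])/r[2]
def proj(d,p):
    f=240/np.tan(np.radians(d['vfov'])/2)
    Rm=cv2.Rodrigues(np.array(d['rvec'],float))[0]; t=np.array(d['tvec'],float).ravel()
    c=Rm@np.array(p)+t; return c[0]/c[2]*f+d['cx'],c[1]/c[2]*f+d['cy']
E
python3 - <<'E'
from h import *
for n in['scene','top','wrist']:
    d=grab(n,n+'0.png'); print(n,d['vfov'],d['cx'],d['cy'],ray(d,320,240)[0])
print(arm.get_obs())
E
```

```text
scene 47.05102306629639 316.93314756995255 241.36543499426128 [1.19891076 0.51700376 1.07938883]
top 55.032441862991476 321.3225856633973 243.4511679783644 [0.47141096 0.01053486 1.08187323]
wrist 65.70646984690485 315.0406839347997 235.59939502486046 [ 0.23658323 -0.63753806  0.3736058 ]
{'t': 0.15, 'joints': array([71.28639484, 33.0218409 ,  1.42366595, 82.37463553, -0.86190603,
       64.68396025, -3.23721635]), 'qvel': array([-0.08193832, -0.20289517,  0.00166213, -0.17499864, -0.12479542,
       -0.03882666,  0.00076548]), 'joint_efforts': array([ 3.16187499e-03, -7.66263270e+01,  2.25291811e+00, -2.86179417e+01,
        1.55839120e-02,  9.79149132e-03, -2.88153910e-05]), 'tcp_pos': array([ 0.16224189, -0.65487849,  0.23064231]), 'eef_rot': array([-9.00699139e+01, -1.05698840e-03, -1.66086905e+02]), 'wrist_force': array([ 0.10789873, -0.49160462,  0.59528106]), 'ft_torque': array([ 0.02863477, -0.02213851,  0.01071785]), 'gripper_width': 0.08511898171059175}
```

View pics/top0.png

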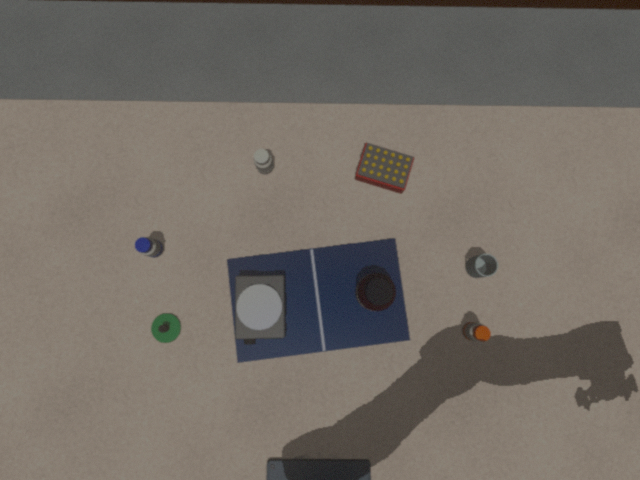

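View pics/scene0.png

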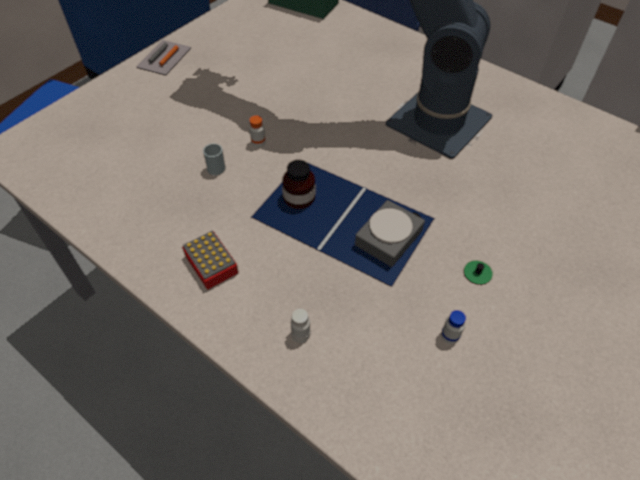

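View pics/wrist0.png

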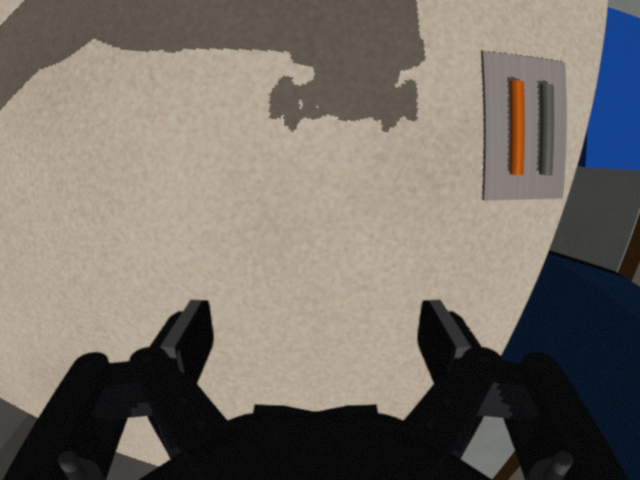

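The top view has world +x up and +y left. The stirrer plate is near (260,307) and the jar near (376,290), with the centre line between them. The beaker is at (484,264), the orange cap (482,333), the blue cap (144,245) and the cover (166,328). Next I'll measure these.

```bash
cat > m.py <<'E'
from h import *
def comp(mask,roi=None,minA=15):
    m=mask.astype(np.uint8)
    if roi: 
        z=np.zeros_like(m); a,b,c,d=roi; z[b:d,a:c]=m[b:d,a:c]; m=z
    n,l,s,c=cv2.connectedComponentsWithStats(m)
    i=1+np.argmax(s[1:,4]) if n>1 else None
    if i is None: return None
    return (l==i), s[i], c[i]
def hsv(d): return cv2.cvtColor(np.asarray(d['pixels']),cv2.COLOR_RGB2HSV)
E
python3 - <<'E'
from m import *
for n in ['top','scene']:
    d=grab(n); H=hsv(d); h,s,v=[H[...,i].astype(int) for i in range(3)]
    top=n=='top'
    def rep(name,mask,z,roi):
        r=comp(mask,roi)
        if r is None: print(name,None);return
        m,st,c=r; cs=cv2.findContours(m.astype(np.uint8),cv2.RETR_EXTERNAL,cv2.CHAIN_APPROX_NONE)[0]
        ct=max(cs,key=len)[:,0,:]
        P=np.array([onplane(d,u,w,z)[:2] for u,w in ct],np.float32)
        (x,y),(a,b),_=cv2.fitEllipse(P) if len(P)>5 else((0,0),(0,0),0)
        print(n,name,'px',c.round(1),'A',st[4],'centroid',onplane(d,*c,z)[:2].round(4),'ell',round(x,4),round(y,4),round(a,4),round(b,4))
    rep('blue',(h>110)&(h<130)&(s>150)&(v>90),.084,(110,220,175,275) if top else (430,300,480,328))
    rep('orange',(h<18)&(s>170)&(v>110),.084,(460,310,500,350) if top else (240,110,280,126))
    rep('green',(h>50)&(h<90)&(s>120),.005,(130,300,200,360) if top else(450,250,510,300))
    rep('plate',(v>140)&(s<60),.058,(225,270,295,345) if top else(360,200,420,245))
    mm=(h>100)&(h<125)&(s>80)&(v<110)
    roi=(215,225,425,375) if top else (240,150,445,290)
    z=np.zeros_like(mm);z[roi[1]:roi[3],roi[0]:roi[2]]=mm[roi[1]:roi[3],roi[0]:roi[2]]
    pts=np.argwhere(z)[:,::-1].astype(np.float32)
    hull=cv2.convexHull(pts)
    W=np.array([onplane(d,u[0],u[1],.003)[:2] for u in hull[:,0]],np.float32)
    (c,sz,a)=cv2.minAreaRect(W); print(n,'mat',c,sz,a)
    # line
    if top:
        lm=(v>105)&(s<110)&True
        z=np.zeros_like(mm);z[252:349,308:330]=((v>95)&(s<120))[252:349,308:330]
        q=np.argwhere(z)[:,::-1]; W=np.array([onplane(d,a,b,.003)[:2] for a,b in q],np.float32)
        vx,vy,x0,y0=cv2.fitLine(W,cv2.DIST_L2,0,.01,.01).ravel(); print('line',len(q),np.degrees(np.arctan2(vy,vx)),x0,y0,W.min(0),W.max(0))
    px=np.asarray(d['pixels'])
    cr=px[220:380,440:520] if top else px[110:190,190:280]
    cv2.imwrite(f'pics/crop_{n}.png',cv2.resize(cr,None,fx=6 if not top else 3.7,fy=6 if not top else 3.7,interpolation=cv2.INTER_CUBIC)[...,::-1])
E
```

```text
top blue px [142.3 245.4] A 28 centroid [0.5816 0.3885] ell 0.5807 0.3843 0.0146 0.0263
top orange px [482.3 332.7] A 157 centroid [ 0.4007 -0.3463] ell 0.4007 -0.3463 0.0273 0.0297
top green px [171.5 337.5] A 2 centroid [0.3789 0.3404] ell 0 0 0 0
top plate px [258. 321.] A 1 centroid [0.4204 0.137 ] ell 0 0 0 0
top mat (0.46955835819244385, 0.00688423216342926) (0.23392847180366516, 0.3919200003147125) 7.726953506469727
line 362 7.7129226 0.4647246 0.0066795982 [ 0.3575956  -0.01138679] [0.5789066  0.02559137]
scene blue px [457.2 317.5] A 153 centroid [0.5894 0.3891] ell 0.5893 0.389 0.0277 0.0295
scene orange px [255.4 119.8] A 81 centroid [ 0.4055 -0.3461] ell 0.4054 -0.3461 0.0294 0.0326
scene green px [477.3 272.8] A 393 centroid [0.4084 0.3546] ell 0.4061 0.3539 0.0585 0.0596
scene plate px [390.7 224.6] A 1078 centroid [0.4555 0.1351] ell 0.4547 0.1344 0.0962 0.0979
scene mat (0.3578975796699524, -0.01087045669555664) (0.46897706389427185, 0.39614325761795044) 7.796979904174805
```

View pics/crop_top.png

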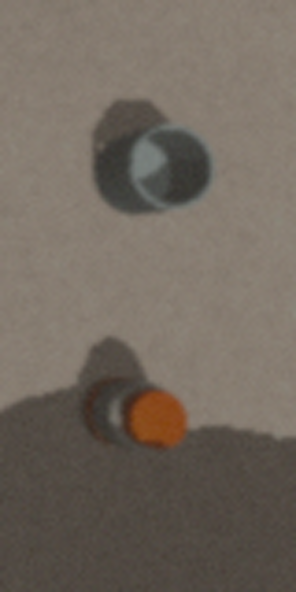

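View pics/crop_scene.png

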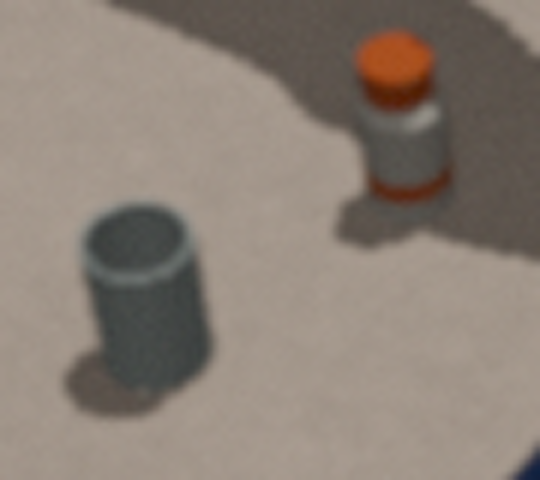

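```bash
python3 - <<'E'
from m import *
D={}
for n in ['top','scene']:
    d=grab(n);D[n]=d; H=hsv(d); h,s,v=[H[...,i].astype(int) for i in range(3)]
    top=n=='top'
    if top:
        for u,w in[(144,245),(160,325),(160,328),(172,335),(260,307),(250,300)]: print((u,w),H[w,u])
    def rep(name,mask,z,roi):
        r=comp(mask,roi)
        if r is None: print(name,None);return
        m,st,c=r; cs=cv2.findContours(m.astype(np.uint8),cv2.RETR_EXTERNAL,cv2.CHAIN_APPROX_NONE)[0]
        ct=max(cs,key=len)[:,0,:]
        P=np.array([onplane(d,u,w,z)[:2] for u,w in ct],np.float32)
        (x,y),(a,b),_=cv2.fitEllipse(P) if len(P)>5 else((0,0),(0,0),0)
        print(n,name,'px',c.round(1),'A',st[4],'centroid',onplane(d,*c,z)[:2].round(4),'ell',round(x,4),round(y,4),round(a,4),round(b,4))
    if top:
      rep('blue',(h>110)&(h<130)&(s>190)&(v>50),.084,(110,220,175,275))
      rep('green',(h>50)&(h<90)&(s>120),.005,(130,300,200,360))
      rep('green',(h>50)&(h<90)&(s>80)&(v>40),.005,(130,300,200,360))
      rep('plate',(v>115)&(s<60),.058,(225,270,295,345))
      rep('white cap',(v>120)&(s<60),.084,(245,140,280,175))
    u,w=((486.2,265.1) if top else (213.2,150.5)); print('beaker',onplane(d,u,w,.07))
    # mat corners predicted, jar
    print('jar pred px',[np.round(proj(d,p)) for p in [(.4522,-.122,.113)]])
o1,r1=ray(D['top'],486.2,265.1);o2,r2=ray(D['scene'],213.2,150.5)
A=np.stack([r1,-r2],1);k=np.linalg.lstsq(A,o2-o1,rcond=None)[0];print('tri',o1+k[0]*r1,o2+k[1]*r2)
E
```

```text
(144, 245) [116 149 115]
(160, 325) [54 85 75]
(160, 328) [10 28 55]
(172, 335) [ 63 106 103]
(260, 307) [105   4 136]
(250, 300) [ 40   6 136]
blue None
top green px [162.8 317.8] A 4 centroid [0.4234 0.3625] ell 0.4263 0.3656 0.0039 0.0054
top green px [165.9 327.6] A 534 centroid [0.4011 0.3542] ell 0.4013 0.3548 0.0618 0.0625
top plate px [258.7 306.7] A 1602 centroid [0.4514 0.1362] ell 0.4516 0.1361 0.0963 0.0974
top white cap px [260.7 154.8] A 934 centroid [0.7872 0.1368] ell 0.783 0.1348 0.084 0.0916
beaker [ 0.54687497 -0.36475269  0.07      ]
jar pred px [array([379., 308.])]
beaker [ 0.55241556 -0.36147718  0.07      ]
jar pred px [array([308., 159.])]
tri [ 0.54743693 -0.3675474   0.06246475] [ 0.54768595 -0.36790393  0.06261555]
```

Top and scene readings differ by a steady 4–5 mm in x, so I'll average them and check with the wrist camera. The mat's centre is about (0.470, 0.007) with yaw 7.7°. From that the stirrer should be at (0.452, 0.136), which matches the plate I measured.

First move: above the beaker, with the jaws along the mat's y.

```bash
cat >> m.py <<'E'
def inc(p,yaw=-172.3):
    o=arm.get_obs(); Rt=R.from_euler('xyz',o['eef_rot'],degrees=True)
    Rd=R.from_euler('xyz',[-90,0,yaw],degrees=True)
    rv=(Rt.inv()*Rd).as_rotvec(degrees=True); sh=Rt.inv().apply(np.array(p)-o['tcp_pos'])
    print('t',round(o['t'],2),'tcp',o['tcp_pos'].round(4),o['eef_rot'].round(1),'w',round(o['gripper_width'],4),'F',o['wrist_force'].round(1)); print('inc',rv.round(2),sh.round(4),'rows',np.ceil(np.linalg.norm(sh)/.0625))
E
python3 -c "
from m import *
inc((.5495,-.363,.22))"
```

```text
t 0.35 tcp [ 0.1623 -0.6551  0.2311] [ -90.    -0.  -166.1] w 0.085 F [-0.4  0.2  0.3]
inc [0.02 6.21 0.  ] [-0.4461  0.0111 -0.1904] rows 8.0
```

Emit:
move_arm([
  [0,2,0,-0.05,0.001,-0.021,1],
  [0,4,0,-0.1,0.002,-0.043,1],
  [0,6.2,0,-0.15,0.004,-0.064,1],
  [0,6.2,0,-0.2,0.005,-0.085,1],
  [0,6.2,0,-0.25,0.006,-0.107,1],
  [0,6.2,0,-0.3,0.008,-0.128,1],
  [0,6.2,0,-0.35,0.009,-0.149,1],
  [0,6.2,0,-0.4,0.01,-0.171,1],
  [0,6.2,0,-0.446,0.011,-0.19,1],
  [0,6.2,0,-0.446,0.011,-0.19,1],
  [0,6.2,0,-0.446,0.011,-0.19,1],
  [0,6.2,0,-0.446,0.011,-0.19,1],
])

```text
t: 1.85
tcp_pos: [0.5482, -0.365, 0.2204]
eef_rot: [-90.0, -0.0, -172.4]
wrist_force: [-0.5, -0.2, -0.4]
gripper_width: 0.0855
```

```bash
python3 -c "
from m import *
d=grab('wrist','w1.png')
inc((.5495,-.363,.12))
for p in [(.5495,-.363,.07)]:
    f=240/np.tan(np.radians(d['vfov'])/2);print(f,ray(d,0,0)[0])"
```

```text
t 1.9 tcp [ 0.5483 -0.3649  0.2205] [ -90.    -0.  -172.4] w 0.0855 F [-0.2  0.  -0.1]
inc [-0.03 -0.12  0.02] [-0.0015  0.1005 -0.0018] rows 2.0
371.64829954431775 [ 0.62421314 -0.35577366  0.36347241]
```

View pics/w1.png

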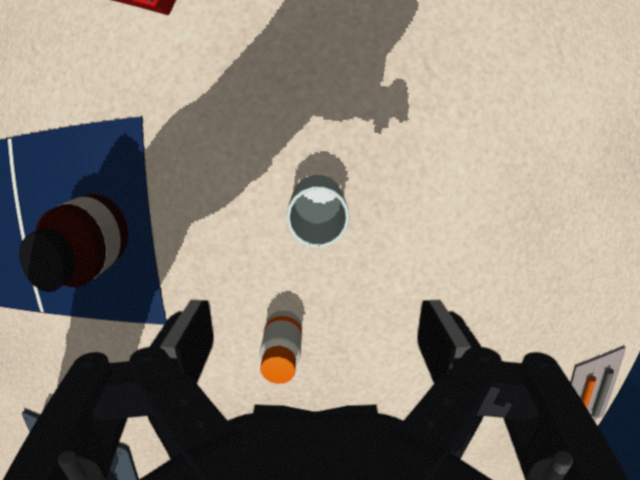

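The beaker's rim is at about (318,216), roughly a 60 px circle, and the orange cap is at (278,370).

```bash
python3 -c "
from m import *
d=grab('wrist')
for n,u,v,z in [('beaker',318,216,.07),('L',288,216,.07),('R',348,216,.07),('T',318,187,.07),('B',318,246,.07),('orangecap',278,371,.084)]: print(n,onplane(d,u,v,z,True).round(4))
"
```

```text
beaker [ 0.5499 -0.3685  0.07  ]
L [ 0.5466 -0.3442  0.07  ]
R [ 0.5531 -0.3928  0.07  ]
T [ 0.5736 -0.3653  0.07  ]
B [ 0.5242 -0.372   0.07  ]
orangecap [ 0.4003 -0.3509  0.084 ]
```

Three views agree within a few mm, so I take (0.549, −0.366). Now descend and grip.

Emit:
move_arm([
  [0,0,0,-0.001,0.06,0.001,1],
  [0,0,0,-0.001,0.12,0.001,1],
  [0,0,0,-0.001,0.17,0.001,1],
  [0,0,0,-0.001,0.2,0.001,1],
  [0,0,0,-0.001,0.2,0.001,1],
  [0,0,0,-0.001,0.2,0.001,0.5],
  [0,0,0,-0.001,0.2,0.001,0.3],
  [0,0,0,-0.001,0.2,0.001,0.3],
  [0,0,0,-0.001,0.2,0.001,0.3],
  [0,0,0,-0.001,0.2,0.001,0.3],
  [0,0,0,-0.001,0.2,0.001,0.3],
], force=25)

```text
t: 3.32
tcp_pos: [0.5516, -0.3653, 0.0225]
eef_rot: [-89.9, 0.1, -172.3]
wrist_force: [-1.9, -0.2, 7.8]
gripper_width: 0.0523
```

```bash
python3 -c "
from m import *
d=grab('wrist','w2.png')
inc((.549,-.366,.22))"
```

```text
t 3.38 tcp [ 0.5516 -0.3653  0.0225] [-8.990e+01  1.000e-01 -1.723e+02] w 0.0525 F [-1.3  0.7  8.4]
inc [-0.13 -0.   -0.14] [ 0.0022 -0.1975  0.0008] rows 4.0
```

View pics/w2.png

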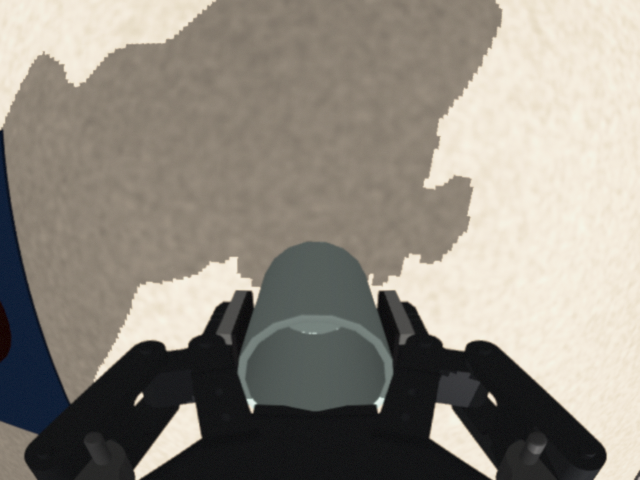

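Gripped at 52 mm. Lifting.

Emit:
move_arm([
  [0,0,0,0,-0.04,0,0.3],
  [0,0,0,0,-0.1,0,0.3],
  [0,0,0,0,-0.16,0,0.3],
  [0,0,0,0,-0.2,0,0.3],
  [0,0,0,0,-0.2,0,0.3],
  [0,0,0,0,-0.2,0,0.3],
])

```text
t: 4.12
tcp_pos: [0.5504, -0.3641, 0.2203]
eef_rot: [-90.0, 0.0, -172.3]
wrist_force: [0.2, -0.1, -1.1]
gripper_width: 0.0523
```

```bash
python3 -c "
from m import *
d=grab('wrist','w3.png')
inc((.453,.1355,.22))"
```

```text
t 4.17 tcp [ 0.5501 -0.364   0.2195] [-9.010e+01 -1.000e-01 -1.723e+02] w 0.0527 F [ 0.5 -0.2 -1.2]
inc [0.05 0.02 0.07] [ 0.0291  0.     -0.508 ] rows 9.0
```

View pics/w3.png

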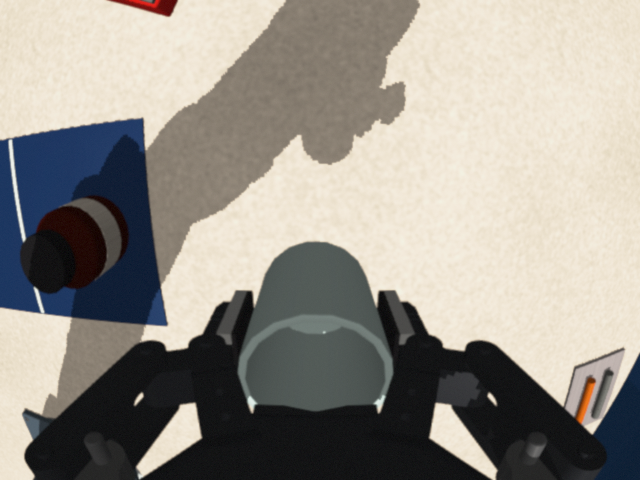

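```bash
python3 -c "
from m import *
d=grab('wrist'); o=arm.get_obs(); Rt=R.from_euler('xyz',o['eef_rot'],degrees=True)
for (u,v) in [(316,315),(240,368),(392,368)]:
    for z in (.047,.05):
        p=onplane(d,u,v,o['tcp_pos'][2]+z,True); print(u,v,z,Rt.inv().apply(p-o['tcp_pos']).round(4))
"
```

```text
316 315 0.047 [-0.0215 -0.047   0.0014]
316 315 0.05 [-0.0232 -0.05    0.0014]
240 368 0.047 [-0.0008 -0.047  -0.0234]
240 368 0.05 [-0.0031 -0.05   -0.0227]
392 368 0.047 [-0.0008 -0.047   0.0263]
392 368 0.05 [-0.0031 -0.05    0.0255]
```

Emit:
move_arm([
  [0,0,0,0.003,0,-0.055,0.3],
  [0,0,0,0.006,0,-0.11,0.3],
  [0,0,0,0.009,0,-0.165,0.3],
  [0,0,0,0.012,0,-0.22,0.3],
  [0,0,0,0.015,0,-0.275,0.3],
  [0,0,0,0.019,0,-0.33,0.3],
  [0,0,0,0.022,0,-0.385,0.3],
  [0,0,0,0.025,0,-0.44,0.3],
  [0,0,0,0.029,0,-0.48,0.3],
  [0,0,0,0.029,0,-0.508,0.3],
  [0,0,0,0.029,0,-0.508,0.3],
  [0,0,0,0.029,0,-0.508,0.3],
])

```text
t: 5.72
tcp_pos: [0.4535, 0.1342, 0.2197]
eef_rot: [-90.0, -0.1, -172.3]
wrist_force: [-0.9, -0.7, -0.0]
gripper_width: 0.0526
```

```bash
python3 -c "
from m import *
d=grab('wrist','w4.png');grab('scene','s4.png')
inc((.453,.1355,.1))"
```

```text
t 5.83 tcp [0.4538 0.1339 0.2199] [ -90.    -0.  -172.4] w 0.052 F [-0.2 -0.2 -0.8]
inc [-0.03 -0.09  0.04] [ 0.0005  0.1199 -0.0018] rows 2.0
```

View pics/w4.png

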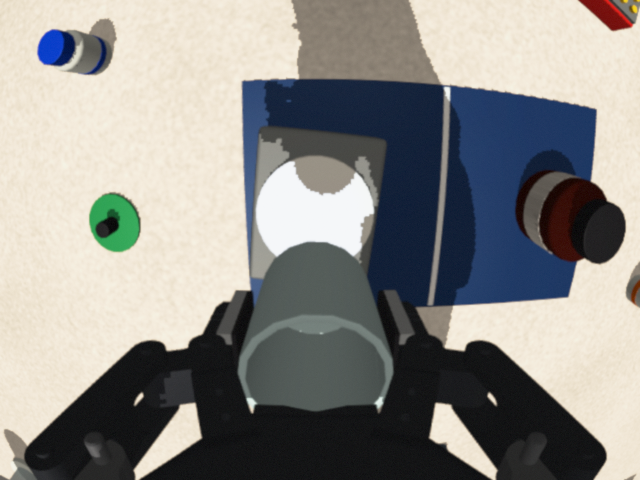

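```bash
python3 -c "
from m import *
from scipy.optimize import least_squares
d=grab('wrist'); o=arm.get_obs(); Rt=R.from_euler('xyz',o['eef_rot'],degrees=True)
H=hsv(d)
m=((H[...,1]<25)&(H[...,2]>200)).astype(np.uint8); 
mk,st,c=comp(m,(250,150,380,270)); 
ct=max(cv2.findContours(mk.astype(np.uint8),0,cv2.CHAIN_APPROX_NONE)[0],key=len)[:,0,:]
# left arc + right lower + top-left
P=np.array([onplane(d,u,v,.058,True)[:2] for u,v in ct if (u<290 and v<255) or (u>345 and v>195 and v<255)])
f=lambda x:np.hypot(*(P-x[:2]).T)-.05
r=least_squares(f,[.45,.135],loss='soft_l1',f_scale=.001); print(r.x,np.abs(f(r.x)).mean(),len(P))
# mat line and centre
for u,v in[(447,87),(432,304),(243,82),(596,109),(568,297),(250,300)]: print(u,v,onplane(d,u,v,.003,True).round(4))
print('greendisc');mk,st,c=comp((H[...,0]>50)&(H[...,0]<90)&(H[...,1]>100));print(c,onplane(d,*c,.005,True))
mk,st,c=comp((H[...,0]>110)&(H[...,0]<130)&(H[...,1]>200)&(H[...,2]>150),(20,20,75,75));print(c,onplane(d,*c,.08,True))
"
```

```text
[0.45340119 0.13361806] 0.0022020511632535374 185
447 87 [0.5874 0.0189 0.003 ]
432 304 [ 0.3548 -0.0145  0.003 ]
243 82 [0.5613 0.2165 0.003 ]
596 109 [ 0.6157 -0.1783  0.003 ]
568 297 [ 0.3782 -0.2108  0.003 ]
250 300 [0.3347 0.1884 0.003 ]
greendisc
[115.22354772 222.2219917 ] [0.40426634 0.34865207 0.005     ]
[50.5031746  47.57301587] [0.58496504 0.38900014 0.08      ]
```

View pics/s4.png

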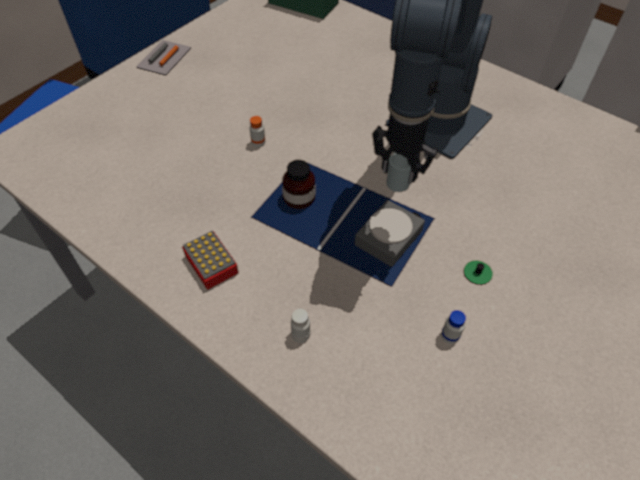

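The beaker is held over the stirrer. The plate is at (0.453, 0.135) in the wrist view too. Lower onto it.

Emit:
move_arm([
  [0,0,0,0,0.05,-0.001,0.3],
  [0,0,0,0,0.1,-0.001,0.3],
  [0,0,0,0,0.125,-0.001,0.3],
  [0,0,0,0,0.132,-0.001,0.3],
  [0,0,0,0,0.136,-0.001,0.3],
  [0,0,0,0,0.138,-0.001,0.3],
  [0,0,0,0,0.139,-0.001,0.3],
  [0,0,0,0,0.139,-0.001,0.3],
])

```text
t: 6.88
tcp_pos: [0.4539, 0.1362, 0.0818]
eef_rot: [-90.0, 0.1, -172.3]
wrist_force: [0.7, -1.0, 0.2]
gripper_width: 0.052
```

Emit:
move_arm([
  [0,0,0,0,0.001,0.001,0.3],
  [0,0,0,0,0.0015,0.001,0.3],
  [0,0,0,0,0.002,0.001,0.3],
  [0,0,0,0,0.002,0.001,0.3],
])

```text
t: 7.38
tcp_pos: [0.4539, 0.1351, 0.0803]
eef_rot: [-90.0, 0.1, -172.3]
wrist_force: [-2.6, -0.1, 16.8]
gripper_width: 0.052
```

Contact made. Release and retreat.

Emit:
move_arm([
  [0,0,0,0,-0.001,0,0.3],
  [0,0,0,0,-0.001,0,0.7],
  [0,0,0,0,-0.001,0,1],
  [0,0,0,0,-0.001,0,1],
  [0,0,0,0,-0.001,0,1],
  [0,0,0,0,-0.02,0,1],
  [0,0,0,0,-0.06,0,1],
  [0,0,0,0,-0.12,0,1],
  [0,0,0,0,-0.15,0,1],
  [0,0,0,0,-0.15,0,1],
])

```text
t: 8.62
tcp_pos: [0.4549, 0.1355, 0.2315]
eef_rot: [-90.1, 0.3, -172.3]
wrist_force: [-0.5, -0.3, -0.1]
gripper_width: 0.0856
```

```bash
python3 -c "
from m import *
d=grab('wrist','w5.png');grab('scene','s5.png')
inc((.405,.353,.2))"; ls
```

```text
t 8.72 tcp [0.4535 0.135  0.2289] [ -90.    -0.  -172.3] w 0.0854 F [ 0.5 -0.7 -0.7]
inc [-0.01  0.01  0.01] [ 0.0188  0.0289 -0.2226] rows 4.0
h.py
m.py
pics
```

View pics/w5.png

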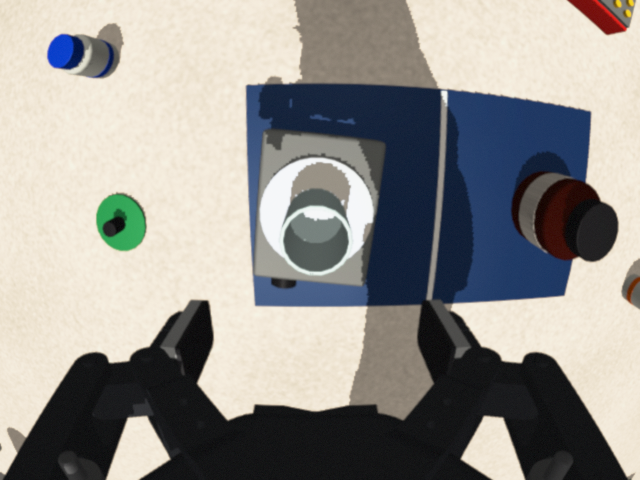

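View pics/s5.png

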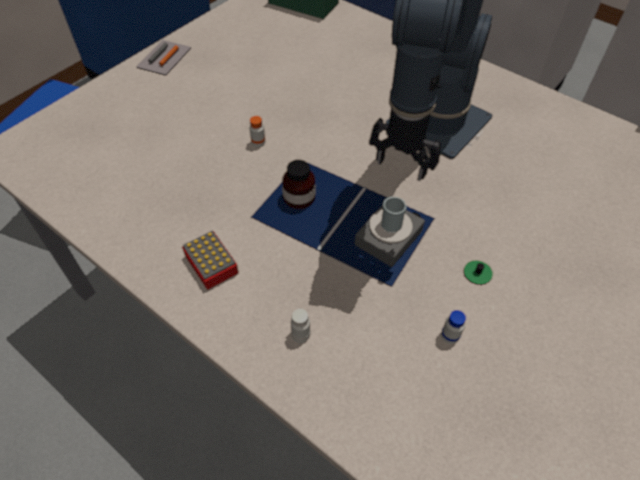

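The beaker stands on the plate, with its rim ellipse at about (317,240) and the plate around (317,214).

```bash
python3 -c "
from m import *
from scipy.optimize import least_squares
d=grab('wrist')
f=lambda P,r:least_squares(lambda x:np.hypot(*(P-x).T)-r,P.mean(0),loss='soft_l1',f_scale=.001)
W=lambda pts,z:np.array([onplane(d,u,v,z,True)[:2] for u,v in pts])
P=W([(260,213),(374,213),(317,156),(278,171),(358,172)],.058);r=f(P,.05);print('plate',r.x,r.cost)
P=W([(284,240),(351,240),(317,207),(317,274)],.128);print(P);r=f(P,.026);print('rim',r.x)
H=hsv(d)
mk,st,c=comp((H[...,0]>50)&(H[...,0]<90)&(H[...,1]>100));print(c,onplane(d,*c,.005,True))
print('disc',W([(97,222),(146,222),(121,195),(121,250)],.005), 'knob top',W([(110,229)],.03))
"
```

```text
plate [0.452215   0.13165471] 7.214809178026926e-08
[[0.44745245 0.15462939]
 [0.45370201 0.1086495 ]
 [0.4736818  0.13518628]
 [0.42523511 0.1285055 ]]
rim [0.44931312 0.13054958]
[119.75506937 219.68569904] [0.40424883 0.34879869 0.005     ]
disc [[0.39760415 0.38078419]
 [0.40575175 0.31470123]
 [0.43293691 0.34693024]
 [0.36774732 0.34838984]] knob top [[0.4008345  0.34768697]]
```

Emit:
move_arm([
  [0,0,0,0.005,0.006,-0.05,1],
  [0,0,0,0.01,0.012,-0.1,1],
  [0,0,0,0.015,0.019,-0.15,1],
  [0,0,0,0.02,0.025,-0.195,1],
  [0,0,0,0.022,0.029,-0.223,1],
  [0,0,0,0.022,0.029,-0.223,1],
  [0,0,0,0.022,0.029,-0.223,1],
  [0,0,0,0.022,0.029,-0.223,1],
])

```text
t: 9.78
tcp_pos: [0.4025, 0.3518, 0.2]
eef_rot: [-89.9, -0.0, -172.4]
wrist_force: [-0.7, 1.0, 0.4]
gripper_width: 0.0852
```

```bash
python3 -c "
from m import *
d=grab('wrist','w6.png')
inc((.402,.353,.05))
H=hsv(d)
mk,st,c=comp((H[...,0]>50)&(H[...,0]<90)&(H[...,1]>100));print(c,onplane(d,*c,.005,True),st)
ct=max(cv2.findContours(mk.astype(np.uint8),0,cv2.CHAIN_APPROX_NONE)[0],key=len)[:,0,:]
P=np.array([onplane(d,u,v,.005,True)[:2] for u,v in ct],np.float32);print(cv2.fitEllipse(P))"
```

```text
t 9.82 tcp [0.4025 0.352  0.2002] [ -90.    -0.  -172.4] w 0.0855 F [ 0.2 -0.8 -0.4]
inc [-0.03 -0.09  0.  ] [ 0.0004  0.1502 -0.0012] rows 3.0
[312.82422325 203.79344074] [0.40371085 0.35260825 0.005     ] [ 278  170   70   69 3476]
((0.4025329649448395, 0.3524945378303528), (0.06470008939504623, 0.06539297103881836), 93.7835922241211)
```

View pics/w6.png

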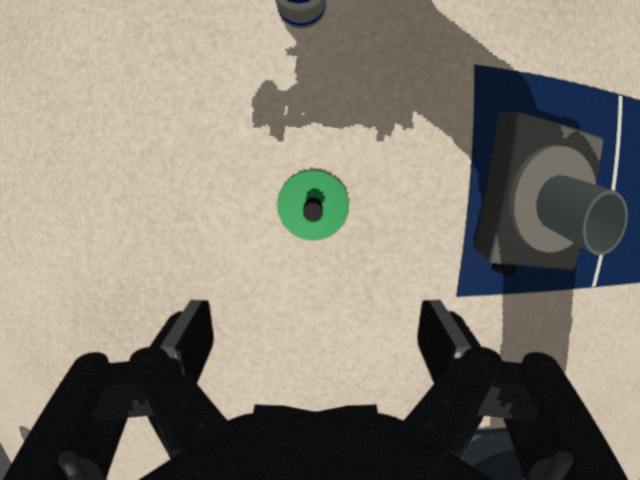

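The cover is at (313,204) with its knob upright; fitted centre (0.4025, 0.3525), right under the tool. Descend with the jaws narrowed.

Emit:
move_arm([
  [0,0,0,0,0.06,-0.001,0.5],
  [0,0,0,0,0.12,-0.001,0.5],
  [0,0,0,0,0.16,-0.001,0.5],
  [0,0,0,0,0.18,-0.001,0.5],
  [0,0,0,0,0.186,-0.001,0.5],
  [0,0,0,0,0.189,-0.001,0.5],
  [0,0,0,0,0.189,-0.001,0.5],
])

```text
t: 10.7
tcp_pos: [0.4024, 0.3544, 0.0121]
eef_rot: [-90.0, 0.1, -172.3]
wrist_force: [0.0, 0.0, 1.4]
gripper_width: 0.0428
```

```bash
python3 -c "
from m import *
d=grab('wrist','w7.png')
inc((.4027,.3528,.009))"
```

```text
t 10.75 tcp [0.4024 0.3545 0.0122] [-9.010e+01  1.000e-01 -1.723e+02] w 0.0429 F [ 0.9  0.5 -0. ]
inc [ 0.05 -0.   -0.07] [-0.0001  0.0032  0.0017] rows 1.0
```

View pics/w7.png

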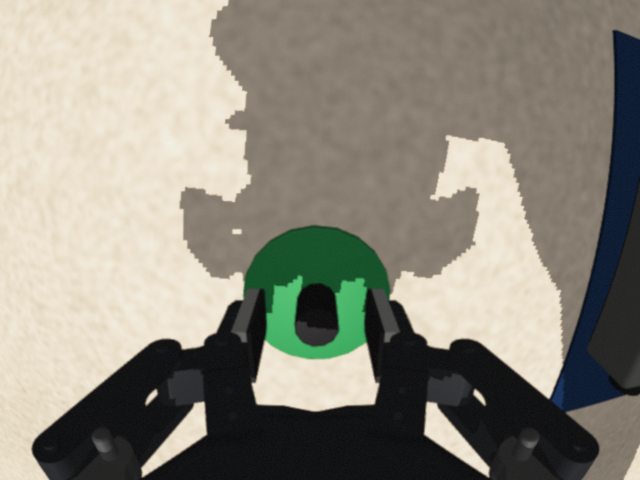

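The knob is centred between the pads at (317,310). Close with a low force.

Emit:
move_arm([
  [0,0,0,0,0.002,0.001,0.5],
  [0,0,0,0,0.003,0.001,0.3],
  [0,0,0,0,0.003,0.001,0.1],
  [0,0,0,0,0.003,0.001,0.05],
  [0,0,0,0,0.003,0.001,0.05],
  [0,0,0,0,0.003,0.001,0.05],
  [0,0,0,0,0.003,0.001,0.05],
], force=30)

```text
t: 11.62
tcp_pos: [0.4021, 0.3532, 0.0085]
eef_rot: [-90.0, 0.0, -172.3]
wrist_force: [-0.9, -0.9, 4.7]
gripper_width: 0.017
```

Emit:
move_arm([
  [0,0,0,0,-0.02,0,0.05],
  [0,0,0,0,-0.07,0,0.05],
  [0,0,0,0,-0.13,0,0.05],
  [0,0,0,0,-0.19,0,0.05],
  [0,0,0,0,-0.21,0,0.05],
  [0,0,0,0,-0.21,0,0.05],
  [0,0,0,0,-0.21,0,0.05],
])

```text
t: 12.5
tcp_pos: [0.4015, 0.3526, 0.217]
eef_rot: [-89.9, -0.1, -172.3]
wrist_force: [-0.0, -0.3, -0.6]
gripper_width: 0.017
```

```bash
python3 -c "
from m import *
d=grab('wrist','w8.png')
inc((.4525,.135,.21))"
```

```text
t 12.55 tcp [0.4014 0.3526 0.2168] [-8.990e+01 -1.000e-01 -1.723e+02] w 0.0166 F [-0.  -0.  -0.4]
inc [-0.09  0.02  0.12] [-0.0214  0.0071  0.2224] rows 4.0
```

View pics/w8.png

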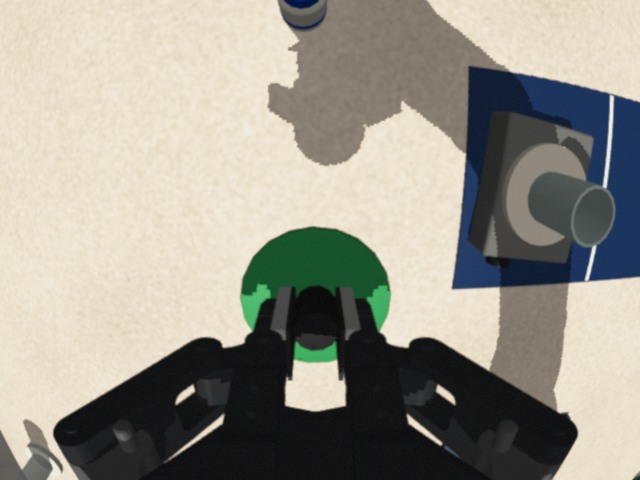

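```bash
python3 -c "
from m import *
from scipy.optimize import least_squares
d=grab('wrist'); o=arm.get_obs(); Rt=R.from_euler('xyz',o['eef_rot'],degrees=True)
H=hsv(d)
mk=((H[...,0]>50)&(H[...,0]<90)&(H[...,1]>80)); 
h=cv2.convexHull(np.argwhere(mk)[:,::-1].astype(np.int32))[:,0]
P=np.array([Rt.inv().apply(onplane(d,u,v,o['tcp_pos'][2]-.0035,True)-o['tcp_pos'])[[0,2]] for u,v in h])
r=least_squares(lambda x:np.hypot(*(P-x[:2]).T)-x[2],[0,0,.034],loss='soft_l1',f_scale=.001);print(r.x,len(P))
# beaker top
P=np.array([onplane(d,u,v,.128,True)[:2] for u,v in [(571,213),(615,216),(597,187),(588,248)]]);print(P,P.mean(0))
"
```

```text
[0.14297723 0.16088899 0.23904109] 18
[[0.44949358 0.15978243]
 [0.45556378 0.10699041]
 [0.4744433  0.13804172]
 [0.42455988 0.129456  ]] [0.45101514 0.13356764]
```

```bash
python3 -c "
from m import *
from scipy.optimize import least_squares
d=grab('wrist'); o=arm.get_obs(); Rt=R.from_euler('xyz',o['eef_rot'],degrees=True)
H=hsv(d)
mk,st,c=comp((H[...,0]>50)&(H[...,0]<90)&(H[...,1]>100),(230,220,400,370)); print(st)
ct=np.argwhere(mk)[:,::-1].astype(np.int32); h=cv2.convexHull(ct)[:,0]
P=np.array([Rt.inv().apply(onplane(d,u,v,o['tcp_pos'][2]-.0035,True)-o['tcp_pos'])[[0,2]] for u,v in h])
for n in (2,3):
  r=least_squares(lambda x:np.hypot(*(P-x[:2]).T)-(x[2] if n==3 else .034),[0,0,.034][:n],loss='soft_l1',f_scale=.001);print(r.x,len(P),np.abs(r.fun).mean())
"
```

```text
[ 241  228  149  105 8505]
[0.00038305 0.00126638] 36 0.0006025236624311141
[-0.00042735  0.0012759   0.03316547] 36 0.0001893658980670869
```

The cover hangs level and centred on the tool (offset under 1 mm). Move over the beaker.

Emit:
move_arm([
  [0,0,0,-0.005,0.003,0.05,0.05],
  [0,0,0,-0.01,0.006,0.1,0.05],
  [0,0,0,-0.014,0.009,0.15,0.05],
  [0,0,0,-0.018,0.012,0.195,0.05],
  [0,0,0,-0.02,0.017,0.222,0.05],
  [0,0,0,-0.02,0.017,0.222,0.05],
  [0,0,0,-0.02,0.017,0.222,0.05],
  [0,0,0,-0.02,0.017,0.222,0.05],
])

```text
t: 13.65
tcp_pos: [0.4514, 0.137, 0.2012]
eef_rot: [-90.0, -0.0, -172.2]
wrist_force: [0.3, -0.1, -0.7]
gripper_width: 0.0168
```

```bash
python3 -c "
from m import *
d=grab('wrist','w9.png');d2=grab('scene','s9.png');d3=grab('top','t9.png')
inc((.4515,.135,.15))"
```

```text
t 13.8 tcp [0.4515 0.1366 0.2013] [ -90.     0.  -172.2] w 0.0166 F [1.  0.1 0. ]
inc [ 0.01  0.09 -0.  ] [0.0002 0.0513 0.0016] rows 1.0
```

View pics/w9.png

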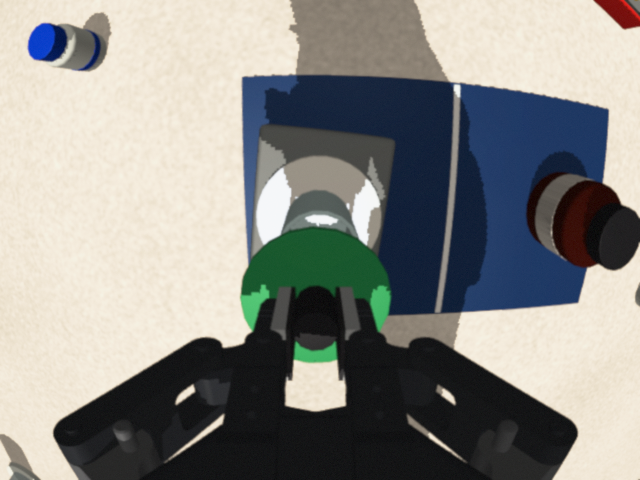

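View pics/s9.png

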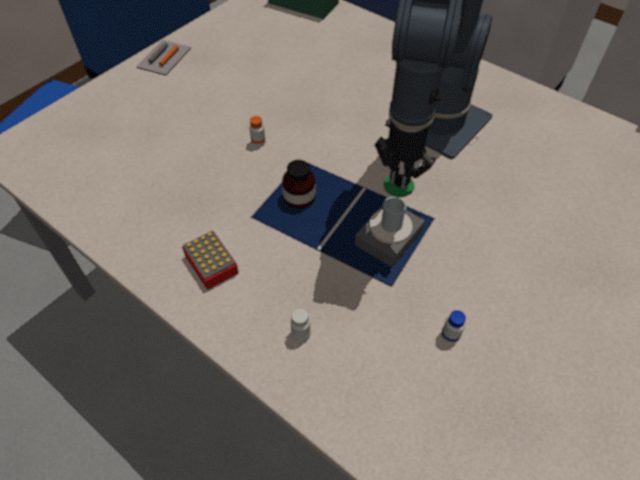

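View pics/t9.png

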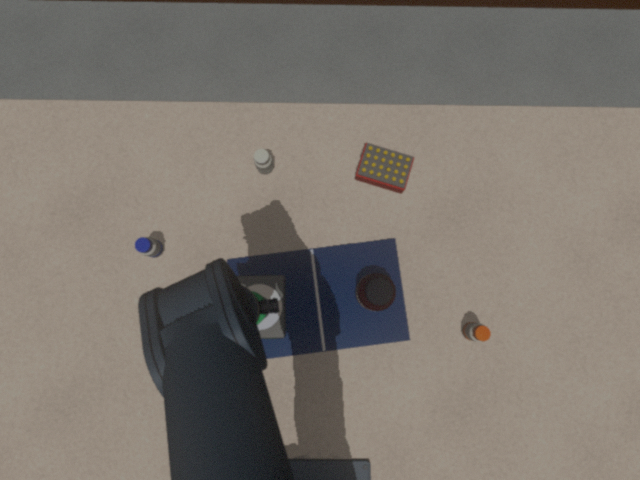

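The cover is above the beaker. I'll descend close and check the centring in the scene view before letting go.

Emit:
move_arm([
  [0,0,0,0,0.03,0.001,0.05],
  [0,0,0,0,0.05,0.001,0.05],
  [0,0,0,0,0.057,0.001,0.05],
  [0,0,0,0,0.057,0.001,0.05],
  [0,0,0,0,0.057,0.001,0.05],
])

```text
t: 14.42
tcp_pos: [0.4522, 0.1351, 0.145]
eef_rot: [-90.0, 0.1, -172.3]
wrist_force: [0.2, 0.6, 0.6]
gripper_width: 0.0165
```

```bash
python3 -c "
from m import *
d=grab('scene')
inc((.4515,.135,.137))
px=np.asarray(d['pixels']);cv2.imwrite('pics/s10.png',cv2.resize(px[150:260,340:450],None,fx=5.4,fy=5.4,interpolation=cv2.INTER_CUBIC)[...,::-1])"
```

```text
t 14.47 tcp [0.4522 0.1351 0.145 ] [-9.000e+01  1.000e-01 -1.723e+02] w 0.0171 F [ 0.2 -1.  -0.3]
inc [ 0.02  0.01 -0.08] [ 0.0008  0.008  -0.    ] rows 1.0
```

View pics/s10.png

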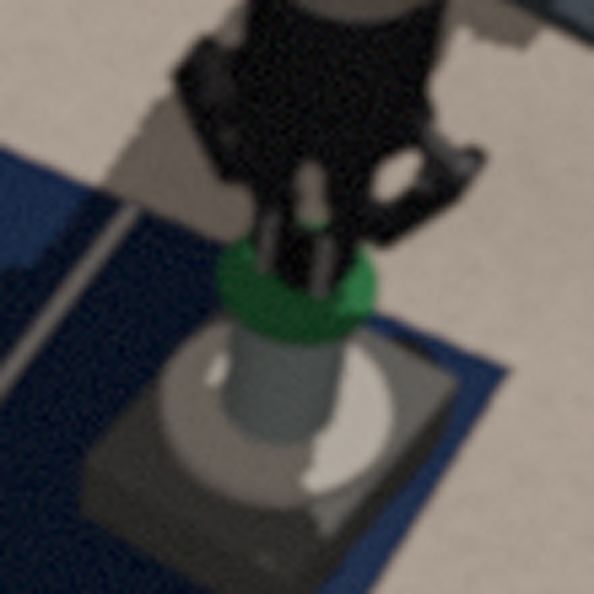

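The cover sits over the beaker axis to within about a pixel (cover x≈297, beaker axis ≈298 at rim height). Lower and release.

Emit:
move_arm([
  [0,0,0,0.001,0.004,0,0.05],
  [0,0,0,0.001,0.006,0,0.05],
  [0,0,0,0.001,0.007,0,0.05],
  [0,0,0,0.001,0.008,0,0.05],
  [0,0,0,0.001,0.008,0,0.05],
])

```text
t: 15.1
tcp_pos: [0.4508, 0.1347, 0.1365]
eef_rot: [-90.0, 0.0, -172.3]
wrist_force: [0.0, 0.3, 2.2]
gripper_width: 0.0165
```

Emit:
move_arm([
  [0,0,0,0,0.0005,0,0.05],
  [0,0,0,0,0.001,0,0.05],
  [0,0,0,0,0.001,0,0.05],
])

```text
t: 15.48
tcp_pos: [0.4511, 0.1348, 0.1364]
eef_rot: [-90.0, 0.1, -172.3]
wrist_force: [-3.1, -0.7, 17.3]
gripper_width: 0.017
```

Emit:
move_arm([
  [0,0,0,0,-0.001,0,0.05],
  [0,0,0,0,-0.001,0,0.3],
  [0,0,0,0,-0.001,0,0.5],
  [0,0,0,0,-0.001,0,0.6],
  [0,0,0,0,-0.001,0,0.6],
  [0,0,0,0,-0.02,0,0.6],
  [0,0,0,0,-0.07,0,0.8],
  [0,0,0,0,-0.11,0,1],
  [0,0,0,0,-0.11,0,1],
  [0,0,0,0,-0.11,0,1],
])

```text
t: 16.73
tcp_pos: [0.4505, 0.1345, 0.2448]
eef_rot: [-90.0, -0.0, -172.3]
wrist_force: [0.3, -0.4, -0.9]
gripper_width: 0.0858
```

```bash
python3 -c "
from m import *
d=grab('wrist','w11.png')
px=np.asarray(grab('scene')['pixels']);cv2.imwrite('pics/s11.png',cv2.resize(px[150:260,340:450],None,fx=5.4,fy=5.4,interpolation=cv2.INTER_CUBIC)[...,::-1])
inc((.586,.388,.24))"
```

```text
t 16.82 tcp [0.4501 0.1345 0.2442] [-9.000e+01 -1.000e-01 -1.723e+02] w 0.0855 F [0.7 0.3 0.3]
inc [-0.03  0.02  0.12] [-0.1687  0.0037 -0.233 ] rows 5.0
```

View pics/w11.png

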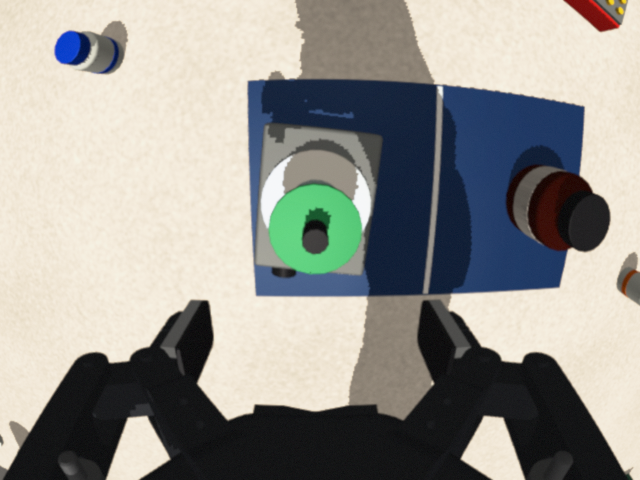

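View pics/s11.png

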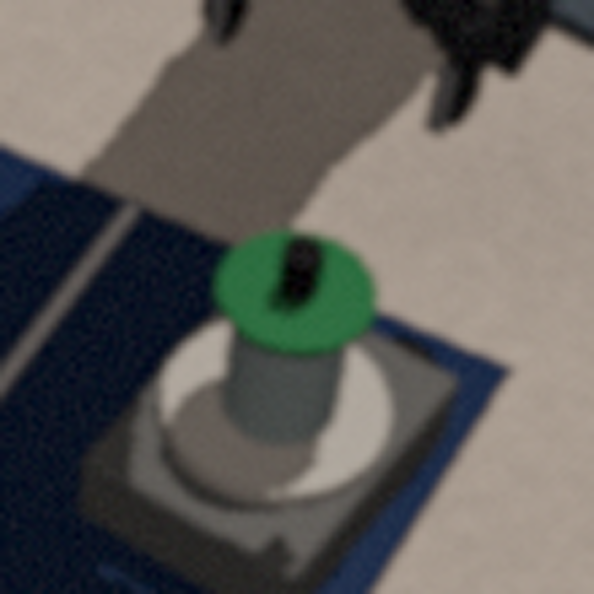

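The cover sits flat and centred on the beaker, with its disc centre at about (315,229). Next I'll check the disc numerically and move above the blue bottle.

```bash
python3 -c "
from m import *
d=grab('wrist')
H=hsv(d);mk,st,c=comp((H[...,0]>50)&(H[...,0]<90)&(H[...,1]>100));
ct=cv2.convexHull(np.argwhere(mk)[:,::-1].astype(np.int32))[:,0]
P=np.array([onplane(d,u,v,.133,True)[:2] for u,v in ct],np.float32);print(cv2.fitEllipse(P))
P=np.array([onplane(d,u,v,.058,True)[:2] for u,v in [(261,205),(371,205)]],np.float32);print(P.mean(0))
"
```

```text
((0.4509353041648865, 0.1335514932870865), (0.06595326960086823, 0.06804876774549484), 93.48281860351562)
[0.45249853 0.13252091]
```

Emit:
move_arm([
  [0,0,0,-0.03,0.001,-0.042,1],
  [0,0,0,-0.06,0.002,-0.083,1],
  [0,0,0,-0.09,0.003,-0.125,1],
  [0,0,0,-0.12,0.004,-0.166,1],
  [0,0,0,-0.148,0.004,-0.205,1],
  [0,0,0,-0.169,0.004,-0.233,1],
  [0,0,0,-0.169,0.004,-0.233,1],
  [0,0,0,-0.169,0.004,-0.233,1],
  [0,0,0,-0.169,0.004,-0.233,1],
])

```text
t: 18.0
tcp_pos: [0.587, 0.387, 0.2413]
eef_rot: [-90.0, -0.0, -172.4]
wrist_force: [-0.2, 0.2, -0.1]
gripper_width: 0.0857
```

```bash
python3 -c "
from m import *
d=grab('wrist','w12.png')
inc((.586,.388,.1))
H=hsv(d);mk,st,c=comp((H[...,0]>110)&(H[...,0]<130)&(H[...,1]>180)&(H[...,2]>100),(220,100,420,300));print(c,st,onplane(d,*c,.084,True))
ct=cv2.convexHull(np.argwhere(mk)[:,::-1].astype(np.int32))[:,0]
P=np.array([onplane(d,u,v,.084,True)[:2] for u,v in ct],np.float32);print(cv2.fitEllipse(P))"
```

```text
t 18.05 tcp [0.587  0.3871 0.2415] [ -90.     0.  -172.4] w 0.0852 F [-0.8 -0.4 -0.5]
inc [-0.03 -0.05 -0.  ] [ 0.0009  0.1415 -0.0011] rows 3.0
[313.0739726  216.11506849] [ 295  198   37   37 1095] [0.58613065 0.38716756 0.084     ]
((0.5859343409538269, 0.38708266615867615), (0.03137894347310066, 0.03164553642272949), 114.55481719970703)
```

View pics/w12.png

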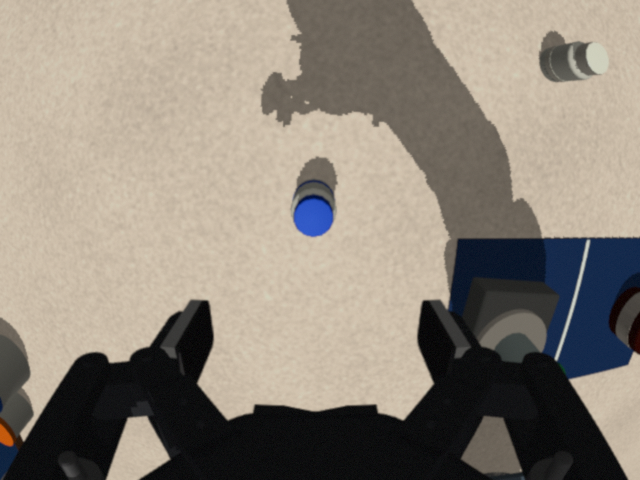

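The blue cap is at (313,216), about (0.586, 0.388). Descend, grip, lift.

Emit:
move_arm([
  [0,0,0,0.001,0.06,-0.001,1],
  [0,0,0,0.001,0.12,-0.001,1],
  [0,0,0,0.001,0.175,-0.001,1],
  [0,0,0,0.001,0.21,-0.001,1],
  [0,0,0,0.001,0.219,-0.001,1],
  [0,0,0,0.001,0.219,-0.001,1],
  [0,0,0,0.001,0.219,-0.001,0.5],
  [0,0,0,0.001,0.219,-0.001,0.3],
  [0,0,0,0.001,0.219,-0.001,0.2],
  [0,0,0,0.001,0.219,-0.001,0.2],
  [0,0,0,0.001,0.219,-0.001,0.2],
  [0,0,0,0.001,0.219,-0.001,0.2],
], force=30)

```text
t: 19.55
tcp_pos: [0.5865, 0.3895, 0.0238]
eef_rot: [-90.0, 0.1, -172.3]
wrist_force: [-1.3, 0.3, 5.9]
gripper_width: 0.0411
```

Emit:
move_arm([
  [0,0,0,0,-0.03,0,0.2],
  [0,0,0,0,-0.09,0,0.2],
  [0,0,0,0,-0.15,0,0.2],
  [0,0,0,0,-0.2,0,0.2],
  [0,0,0,0,-0.22,0,0.2],
  [0,0,0,0,-0.22,0,0.2],
  [0,0,0,0,-0.22,0,0.2],
])

```text
t: 20.42
tcp_pos: [0.5853, 0.3887, 0.2409]
eef_rot: [-89.9, -0.1, -172.3]
wrist_force: [0.2, -0.7, -1.4]
gripper_width: 0.042
```

```bash
python3 -c "
from m import *
d=grab('wrist','w13.png')
inc((.471,.007,.24))"
```

```text
t 20.48 tcp [0.5852 0.3886 0.2406] [-8.990e+01 -1.000e-01 -1.723e+02] w 0.0415 F [ 0.2  0.8 -0.9]
inc [-0.07  0.02  0.13] [0.1644 0.0014 0.3628] rows 7.0
```

View pics/w13.png

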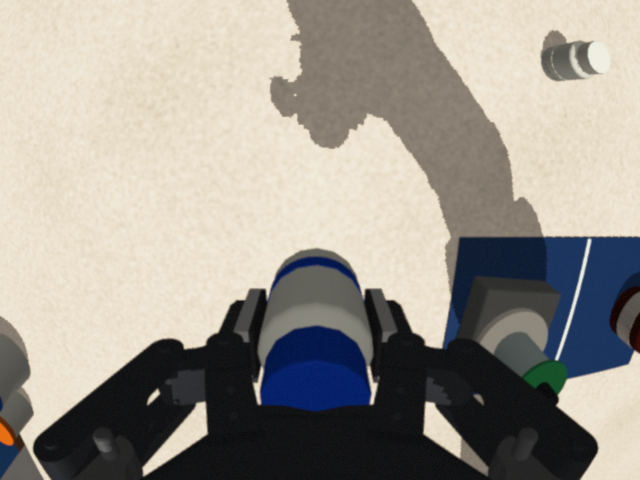

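Held upright. Carry it to the mat centre at (0.470, 0.007).

Emit:
move_arm([
  [0,0,0,0.022,0,0.05,0.2],
  [0,0,0,0.045,0,0.1,0.2],
  [0,0,0,0.068,0,0.15,0.2],
  [0,0,0,0.09,0,0.2,0.2],
  [0,0,0,0.113,0.001,0.25,0.2],
  [0,0,0,0.136,0.001,0.3,0.2],
  [0,0,0,0.155,0.001,0.34,0.2],
  [0,0,0,0.165,0.001,0.363,0.2],
  [0,0,0,0.165,0.001,0.363,0.2],
  [0,0,0,0.165,0.001,0.363,0.2],
  [0,0,0,0.165,0.001,0.363,0.2],
])

```text
t: 21.85
tcp_pos: [0.4712, 0.0083, 0.2409]
eef_rot: [-90.0, -0.0, -172.2]
wrist_force: [-0.5, 0.2, -0.4]
gripper_width: 0.0413
```

```bash
python3 -c "
from m import *
d=grab('wrist','w14.png');grab('scene','s14.png')
inc((.470,.007,.05))"
```

```text
t 21.95 tcp [0.4712 0.0081 0.2411] [ -90.    -0.  -172.2] w 0.0413 F [-0.4 -1.  -0.8]
inc [0.01 0.09 0.02] [0.0013 0.1911 0.001 ] rows 4.0
```

View pics/w14.png

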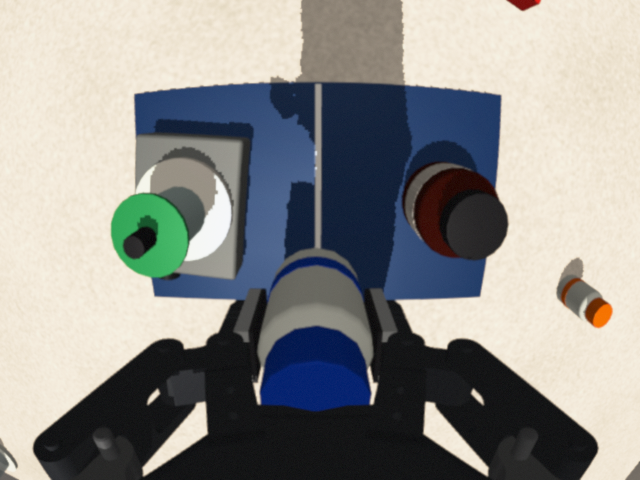

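```bash
python3 -c "
from m import *
d=grab('wrist'); o=arm.get_obs(); Rt=R.from_euler('xyz',o['eef_rot'],degrees=True)
T=lambda u,v,z:Rt.inv().apply(onplane(d,u,v,z,True)-o['tcp_pos'])[[0,2]].round(4)
print('line',[T(u,v,.003) for u,v in [(318,90),(318.5,150),(318.5,240)]])
print('corners',[T(u,v,.003) for u,v in [(135,95),(500,97),(481,296),(155,296)]], np.mean([T(u,v,.003) for u,v in [(135,95),(500,97),(481,296),(155,296)]],0))
print('plate',T(135,207,.058),T(232,207,.058),T(182,150,.058))
print('bottle low edges', T(258,340,o['tcp_pos'][2]+.035),T(374,340,o['tcp_pos'][2]+.035))
"
```

```text
line [array([-0.11 ,  0.004]), array([-0.0484,  0.0046]), array([0.0481, 0.0049])]
corners [array([-0.1168, -0.1945]), array([-0.1157,  0.2029]), array([0.1209, 0.2057]), array([ 0.1208, -0.1948])] [0.0023   0.004825]
plate [-0.0033 -0.1746] [-0.0015 -0.0749] [-0.0557 -0.12  ]
bottle low edges [-0.0046 -0.0189] [-0.0046  0.0214]
```

The line runs at u≈318 and the bottle axis at about u=316. I apply a 2 mm correction, then lower.

Emit:
move_arm([
  [0,0,0,0.002,0.03,0.002,0.2],
  [0,0,0,0.002,0.09,0.002,0.2],
  [0,0,0,0.002,0.15,0.002,0.2],
  [0,0,0,0.002,0.19,0.002,0.2],
  [0,0,0,0.002,0.205,0.002,0.2],
  [0,0,0,0.002,0.21,0.002,0.2],
  [0,0,0,0.002,0.21,0.002,0.2],
  [0,0,0,0.002,0.21,0.002,0.2],
])

```text
t: 23.0
tcp_pos: [0.4699, 0.0051, 0.0321]
eef_rot: [-90.0, 0.1, -172.3]
wrist_force: [0.8, 0.4, -1.5]
gripper_width: 0.0416
```

```bash
python3 -c "
from m import *
inc((.4695,.0055,.027))
px=np.asarray(grab('scene')['pixels']);cv2.imwrite('pics/s15.png',cv2.resize(px[140:260,290:400],None,fx=5,fy=5,interpolation=cv2.INTER_CUBIC)[...,::-1])"
```

```text
t 23.0 tcp [0.4699 0.0051 0.0321] [-9.000e+01  1.000e-01 -1.723e+02] w 0.0416 F [ 0.8  0.4 -1.5]
inc [-0.    0.01 -0.09] [ 0.0004  0.0051 -0.0004] rows 1.0
```

View pics/s15.png

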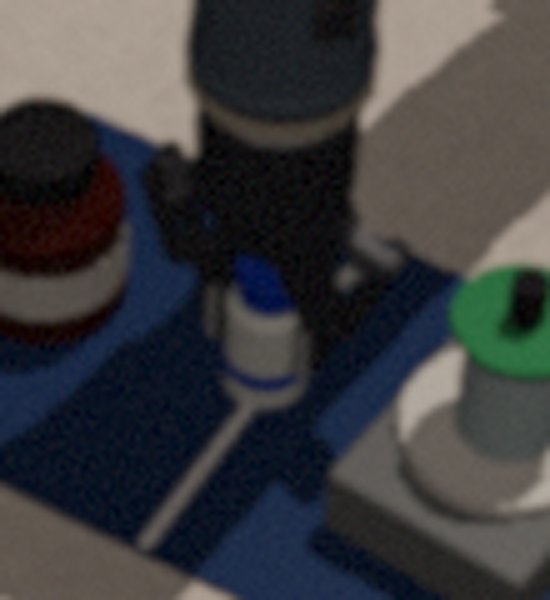

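Emit:
move_arm([
  [0,0,0,0,0.003,0,0.2],
  [0,0,0,0,0.005,0,0.2],
  [0,0,0,0,0.006,0,0.2],
  [0,0,0,0,0.007,0,0.2],
  [0,0,0,0,0.007,0,0.2],
])

```text
t: 23.68
tcp_pos: [0.4698, 0.005, 0.0261]
eef_rot: [-90.0, 0.1, -172.3]
wrist_force: [-7.2, -0.6, 34.6]
gripper_width: 0.041
```

Emit:
move_arm([
  [0,0,0,0,-0.002,0,0.2],
  [0,0,0,0,-0.002,0,0.2],
  [0,0,0,0,-0.002,0,0.5],
  [0,0,0,0,-0.002,0,0.75],
  [0,0,0,0,-0.002,0,0.75],
  [0,0,0,0,-0.003,0,0.75],
  [0,0,0,0,-0.05,0,0.75],
  [0,0,0,0,-0.11,0,0.75],
  [0,0,0,0,-0.17,0,1],
  [0,0,0,0,-0.21,0,1],
  [0,0,0,0,-0.21,0,1],
  [0,0,0,0,-0.21,0,1],
])

```text
t: 25.18
tcp_pos: [0.4689, 0.005, 0.2338]
eef_rot: [-90.0, -0.0, -172.3]
wrist_force: [-0.1, -0.0, -0.8]
gripper_width: 0.0856
```

```bash
python3 -c "
from m import *
d=grab('wrist','w16.png')
inc((.402,-.3475,.24))
px=np.asarray(grab('scene')['pixels']);cv2.imwrite('pics/s16.png',cv2.resize(px[140:260,290:400],None,fx=5,fy=5,interpolation=cv2.INTER_CUBIC)[...,::-1])"
```

```text
t 25.23 tcp [0.4686 0.0049 0.2333] [-9.000e+01 -1.000e-01 -1.723e+02] w 0.0856 F [-0.4 -0.5 -0.7]
inc [0.   0.01 0.11] [ 0.1133 -0.0065  0.3403] rows 6.0
```

View pics/w16.png

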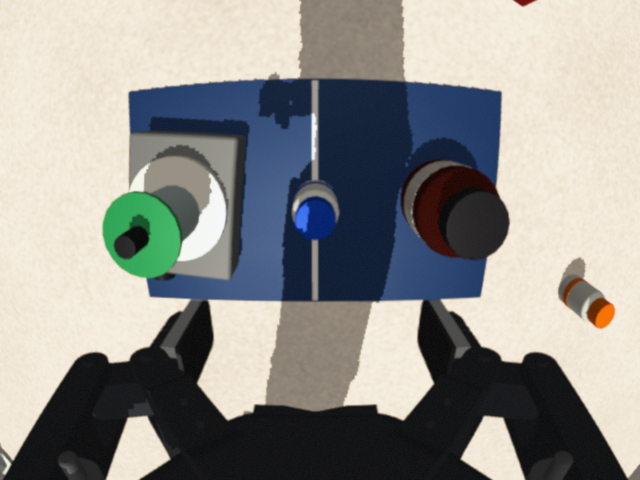

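View pics/s16.png

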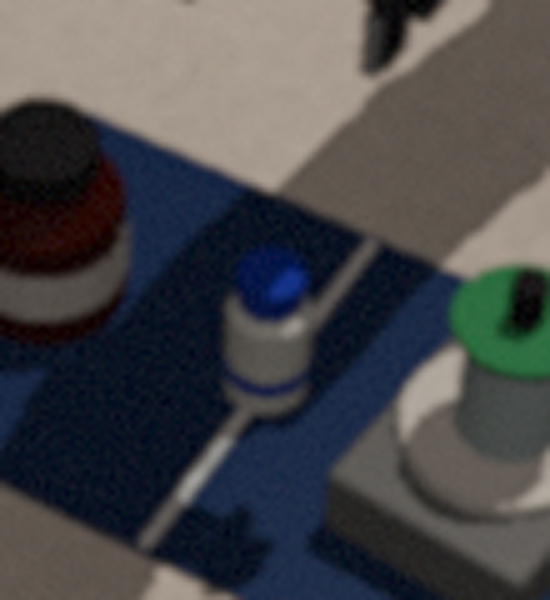

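The blue bottle stands on the line, with its cap at (315,219) and the line at u≈316. Next I'll measure it against the mat corners.

```bash
python3 -c "
from m import *
d=grab('wrist'); o=arm.get_obs(); Rt=R.from_euler('xyz',o['eef_rot'],degrees=True)
T=lambda u,v,z:Rt.inv().apply(onplane(d,u,v,z,True)-o['tcp_pos'])[[0,2]].round(4)
print('line',[T(u,v,.003) for u,v in [(315.5,85),(316,290)]])
C=[T(u,v,.003) for u,v in [(129,92),(502,92),(481,298),(150,298)]];print('corners',C,np.mean(C,0))
H=hsv(d);mk,st,c=comp((H[...,0]>105)&(H[...,0]<130)&(H[...,1]>200)&(H[...,2]>120),(285,190,345,245));print(st,c)
print('cap',T(315,219,.087),T(*c,.087))
"
```

```text
line [array([-0.1143,  0.0016]), array([0.1041, 0.0024])]
corners [array([-0.1201, -0.1976]), array([-0.1206,  0.2011]), array([0.1197, 0.2023]), array([ 0.1199, -0.1981])] [-0.000275  0.001925]
[298 201  12  29  69] [305.26086957 212.39130435]
cap [0.0003 0.0012] [-0.0052 -0.0066]
```

Emit:
move_arm([
  [0,0,0,0.016,-0.001,0.05,1],
  [0,0,0,0.033,-0.002,0.1,1],
  [0,0,0,0.05,-0.003,0.15,1],
  [0,0,0,0.066,-0.004,0.2,1],
  [0,0,0,0.083,-0.005,0.25,1],
  [0,0,0,0.1,-0.006,0.3,1],
  [0,0,0,0.113,-0.006,0.34,1],
  [0,0,0,0.113,-0.006,0.34,1],
  [0,0,0,0.113,-0.006,0.34,1],
  [0,0,0,0.113,-0.006,0.34,1],
])

```text
t: 26.58
tcp_pos: [0.4034, -0.3457, 0.2399]
eef_rot: [-90.1, -0.0, -172.2]
wrist_force: [0.4, -0.2, -0.0]
gripper_width: 0.0853
```

```bash
python3 -c "
from m import *
d=grab('wrist','w17.png'); d2=grab('top','t17.png')
inc((.402,-.3475,.1))
H=hsv(d);mk,st,c=comp((H[...,0]<18)&(H[...,1]>170)&(H[...,2]>150),(220,130,420,300));print(c,st,onplane(d,*c,.084,True))
ct=cv2.convexHull(np.argwhere(mk)[:,::-1].astype(np.int32))[:,0]
P=np.array([onplane(d,u,v,.084,True)[:2] for u,v in ct],np.float32);print(cv2.fitEllipse(P))"
```

```text
t 26.68 tcp [ 0.4034 -0.346   0.2402] [ -90.     0.  -172.2] w 0.0853 F [-0.3  0.8  0. ]
inc [ 0.02  0.11 -0.  ] [0.0016 0.1402 0.0013] rows 3.0
[318.43236074 218.49248453] [ 300  200   38   38 1131] [ 0.40147815 -0.34992026  0.084     ]
((0.4012835621833801, -0.3499472439289093), (0.031986262649297714, 0.03205778822302818), 108.03765869140625)
```

View pics/w17.png

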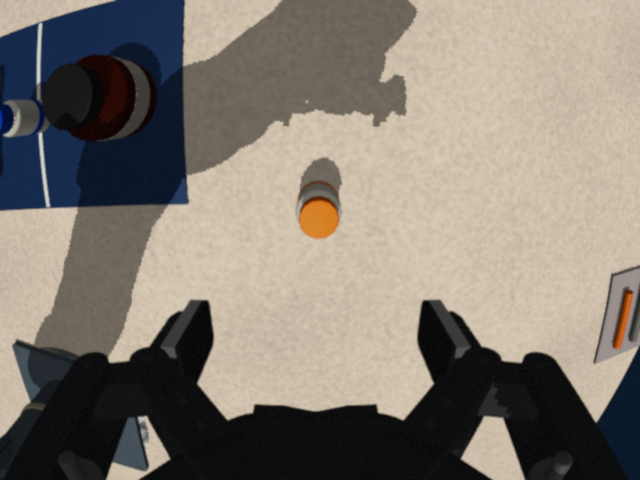

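View pics/t17.png

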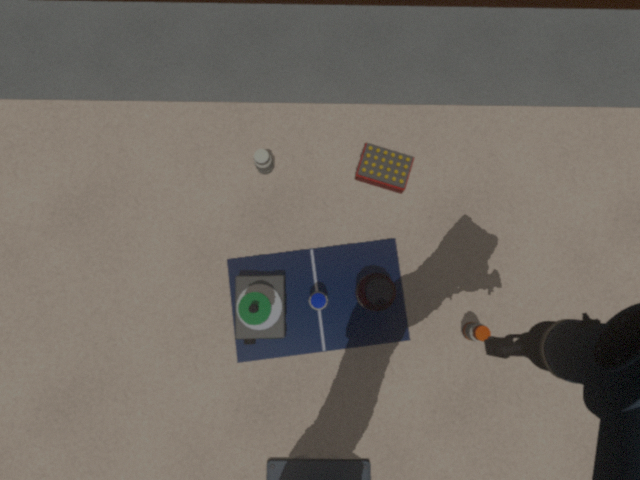

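The blue bottle is within about 1 mm of the mat centre in both directions. The orange cap is at (318,218), about (0.402, −0.348). Grip it.

Emit:
move_arm([
  [0,0,0,0.002,0.06,0.002,1],
  [0,0,0,0.002,0.12,0.002,1],
  [0,0,0,0.002,0.175,0.002,1],
  [0,0,0,0.002,0.21,0.002,1],
  [0,0,0,0.002,0.218,0.002,1],
  [0,0,0,0.002,0.218,0.002,1],
  [0,0,0,0.002,0.218,0.002,0.5],
  [0,0,0,0.002,0.218,0.002,0.3],
  [0,0,0,0.002,0.218,0.002,0.2],
  [0,0,0,0.002,0.218,0.002,0.2],
  [0,0,0,0.002,0.218,0.002,0.2],
  [0,0,0,0.002,0.218,0.002,0.2],
], force=30)

```text
t: 28.18
tcp_pos: [0.4018, -0.3497, 0.0235]
eef_rot: [-89.9, 0.1, -172.3]
wrist_force: [-0.8, 1.6, 7.8]
gripper_width: 0.0415
```

Emit:
move_arm([
  [0,0,0,0,-0.03,0,0.2],
  [0,0,0,0,-0.09,0,0.2],
  [0,0,0,0,-0.15,0,0.2],
  [0,0,0,0,-0.2,0,0.2],
  [0,0,0,0,-0.23,0,0.2],
  [0,0,0,0,-0.23,0,0.2],
  [0,0,0,0,-0.23,0,0.2],
])

```text
t: 29.05
tcp_pos: [0.4008, -0.3489, 0.2516]
eef_rot: [-90.0, -0.0, -172.3]
wrist_force: [0.5, -0.2, -1.9]
gripper_width: 0.0415
```

```bash
python3 -c "
from m import *
d=grab('wrist','w18.png')
inc((.553,.0165,.25))"
```

```text
t 29.1 tcp [ 0.4006 -0.3488  0.2512] [-9.010e+01 -1.000e-01 -1.723e+02] w 0.0416 F [-0.3 -0.8 -1.8]
inc [0.08 0.01 0.08] [-0.2     0.0014 -0.3416] rows 7.0
```

View pics/w18.png

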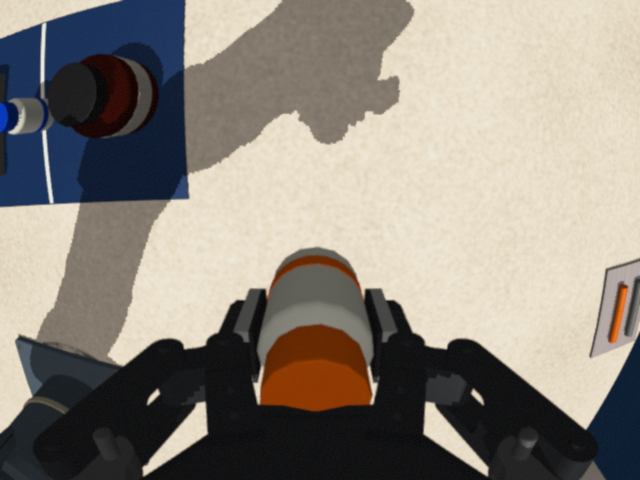

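Held. Target = blue + 84 mm along the line = (0.553, 0.0165).

Emit:
move_arm([
  [0,0,0,-0.028,0,-0.048,0.2],
  [0,0,0,-0.056,0,-0.096,0.2],
  [0,0,0,-0.084,0,-0.144,0.2],
  [0,0,0,-0.112,0,-0.192,0.2],
  [0,0,0,-0.14,0,-0.24,0.2],
  [0,0,0,-0.168,0,-0.288,0.2],
  [0,0,0,-0.19,0,-0.325,0.2],
  [0,0,0,-0.2,0,-0.342,0.2],
  [0,0,0,-0.2,0,-0.342,0.2],
  [0,0,0,-0.2,0,-0.342,0.2],
  [0,0,0,-0.2,0,-0.342,0.2],
])

```text
t: 30.48
tcp_pos: [0.5531, 0.0146, 0.2523]
eef_rot: [-90.0, -0.0, -172.4]
wrist_force: [-0.6, -0.3, -1.8]
gripper_width: 0.0412
```

```bash
python3 -c "
from m import *
d=grab('wrist','w19.png');
inc((.553,.0165,.04))
o=arm.get_obs(); Rt=R.from_euler('xyz',o['eef_rot'],degrees=True)"
```

```text
t 30.52 tcp [0.5533 0.0149 0.2524] [ -90.    -0.  -172.4] w 0.0414 F [-0.1 -0.6 -0.6]
inc [-0.03 -0.12  0.01] [-0.      0.2124 -0.0017] rows 4.0
```

View pics/w19.png

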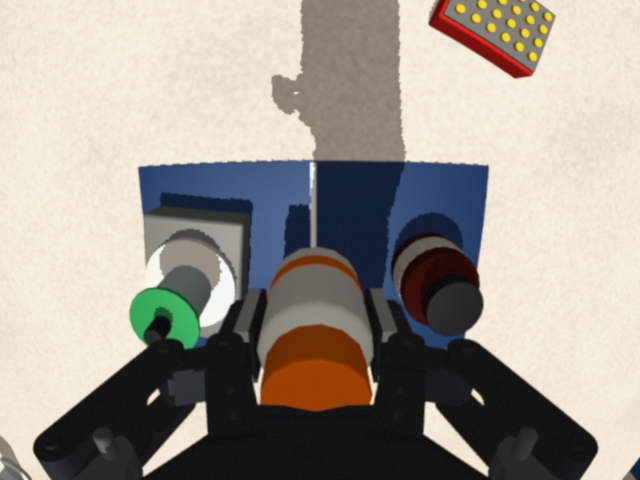

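Emit:
move_arm([
  [0,0,0,0,0.03,-0.002,0.2],
  [0,0,0,0,0.09,-0.002,0.2],
  [0,0,0,0,0.15,-0.002,0.2],
  [0,0,0,0,0.2,-0.002,0.2],
  [0,0,0,0,0.217,-0.002,0.2],
  [0,0,0,0,0.222,-0.002,0.2],
  [0,0,0,0,0.222,-0.002,0.2],
  [0,0,0,0,0.222,-0.002,0.2],
])

```text
t: 31.52
tcp_pos: [0.5541, 0.0183, 0.0315]
eef_rot: [-90.0, 0.1, -172.3]
wrist_force: [0.1, -0.6, -0.6]
gripper_width: 0.041
```

```bash
python3 -c "
from m import *
inc((.553,.0165,.027))
px=np.asarray(grab('scene')['pixels']);cv2.imwrite('pics/s20.png',cv2.resize(px[140:260,290:400],None,fx=5,fy=5,interpolation=cv2.INTER_CUBIC)[...,::-1])"
```

```text
t 31.52 tcp [0.5541 0.0183 0.0315] [-9.000e+01  1.000e-01 -1.723e+02] w 0.041 F [ 0.1 -0.6 -0.6]
inc [-0.01 -0.01 -0.12] [0.0013 0.0045 0.0016] rows 1.0
```

View pics/s20.png

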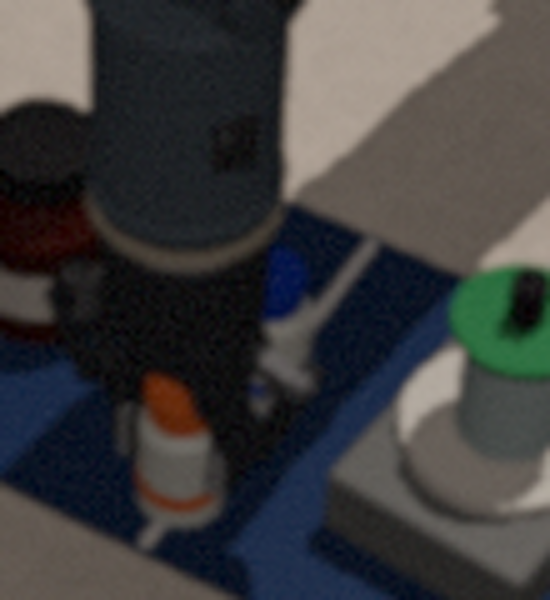

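Correct by 1–2 mm and touch down.

Emit:
move_arm([
  [0,0,0,0.001,0.001,0.0015,0.2],
  [0,0,0,0.001,0.003,0.0015,0.2],
  [0,0,0,0.001,0.0045,0.0015,0.2],
  [0,0,0,0.001,0.0055,0.0015,0.2],
  [0,0,0,0.001,0.0055,0.0015,0.2],
])

```text
t: 32.2
tcp_pos: [0.5526, 0.0167, 0.0264]
eef_rot: [-90.0, 0.1, -172.3]
wrist_force: [-5.5, 0.0, 22.6]
gripper_width: 0.0413
```

Emit:
move_arm([
  [0,0,0,0,-0.001,0,0.2],
  [0,0,0,0,-0.001,0,0.2],
  [0,0,0,0,-0.001,0,0.5],
  [0,0,0,0,-0.001,0,0.75],
  [0,0,0,0,-0.001,0,0.75],
  [0,0,0,0,-0.002,0,0.75],
  [0,0,0,0,-0.05,0,0.75],
  [0,0,0,0,-0.11,0,0.75],
  [0,0,0,0,-0.17,0,1],
  [0,0,0,0,-0.21,0,1],
  [0,0,0,0,-0.21,0,1],
  [0,0,0,0,-0.21,0,1],
])

```text
t: 33.7
tcp_pos: [0.5521, 0.0167, 0.2342]
eef_rot: [-90.0, -0.0, -172.3]
wrist_force: [0.1, 0.1, -1.3]
gripper_width: 0.0853
```

```bash
python3 -c "
from m import *
d=grab('wrist','w21.png');grab('scene','s21.png')
inc((.45,.0,.25))"
```

```text
t 33.8 tcp [0.5517 0.0167 0.2334] [-9.000e+01 -1.000e-01 -1.723e+02] w 0.0857 F [-0.5 -0.4 -1.2]
inc [0.01 0.02 0.14] [ 0.1031 -0.0163  0.0029] rows 2.0
```

View pics/w21.png

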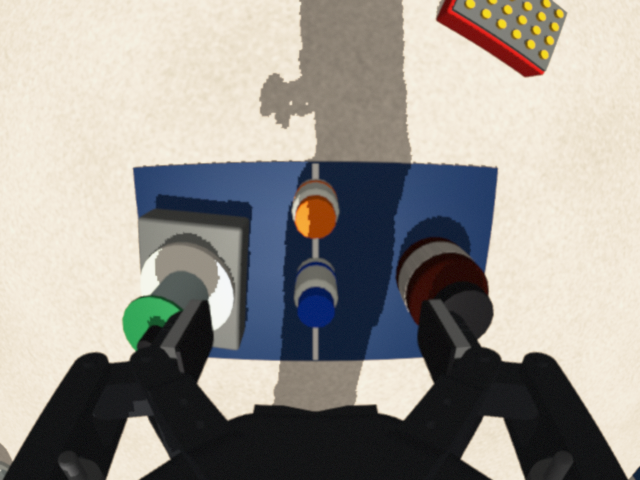

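View pics/s21.png

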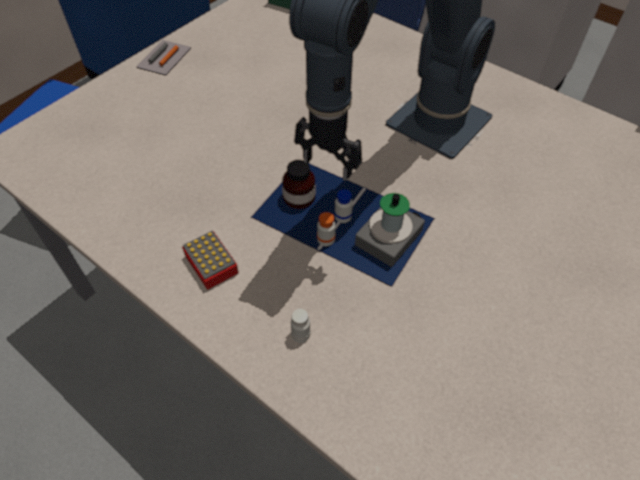

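Both bottles stand on the line, with caps at (315,218) and (316,307). I move the arm aside for a final check from above.

Emit:
move_arm([
  [0,0,0,0,-0.05,0,1],
  [0,0,0,0.024,-0.05,0.05,1],
  [0,0,0,0.047,-0.05,0.1,1],
  [0,0,0,0.07,-0.05,0.15,1],
  [0,0,0,0.094,-0.05,0.2,1],
  [0,0,0,0.118,-0.05,0.25,1],
  [0,0,0,0.14,-0.05,0.3,1],
  [0,0,0,0.14,-0.05,0.3,1],
  [0,0,0,0.14,-0.05,0.3,1],
  [0,0,0,0.14,-0.05,0.3,1],
])

```text
t: 35.05
tcp_pos: [0.4546, -0.2977, 0.2843]
eef_rot: [-90.1, -0.0, -172.2]
wrist_force: [-0.1, -0.5, 0.6]
gripper_width: 0.0856
```

```bash
python3 -c "
from m import *
d=grab('top');px=np.asarray(d['pixels']);cv2.imwrite('pics/t22.png',cv2.resize(px[225:375,215:425],None,fx=3.8,fy=3.8,interpolation=cv2.INTER_CUBIC)[...,::-1])
H=hsv(d);h,s,v=[H[...,i].astype(int) for i in range(3)]
u0=np.array([.9910,.1340]);n0=np.array([-.1340,.9910]);C=np.array([.4696,.0069])
def ell(mask,roi,z,nm):
    mk,st,c=comp(mask,roi);p=onplane(d,*c,z)[:2];q=p-C;print(nm,st[4],c.round(1),p.round(4),'mat xy',(q@u0).round(4),(q@n0).round(4))
ell((h<18)&(s>130)&(v>70),(295,240,340,350),.087,'orange')
ell((h>112)&(h<128)&(s>130)&(v>75),(300,285,335,315),.087,'blue')
ell((h>45)&(h<95)&(s>70),(220,270,300,350),.133,'cover')
ell((v>110)&(s<60),(245,140,280,175),.084,'white')
w=grab('top'); 
import cv2 as c
a=cv2.imread('pics/top0.png').astype(int);b=px[...,::-1].astype(int);D=np.abs(a-b).max(2)
print('diff jar',D[268:312,355:398].mean(),'box',D[140:195,350:418].mean(),'white',D[145:175,250:275].mean(),'bg',D[100:140,50:200].mean())
print(arm.get_obs()['tcp_pos'])"
```

```text
orange 181 [312.7 260.9] [0.5512 0.0185] mat xy 0.0824 0.0005
blue 132 [318.  299.6] [0.4681 0.0061] mat xy -0.0016 -0.0006
cover 760 [254.4 307.8] [0.4507 0.1357] mat xy -0.0015 0.1301
white 1020 [261.  155.6] [0.7855 0.1362] mat xy 0.3304 0.0858
diff jar 12.270084566596195 box 4.130213903743315 white 4.076 bg 4.171666666666667
[ 0.45458147 -0.29806553  0.2846082 ]
```

View pics/t22.png

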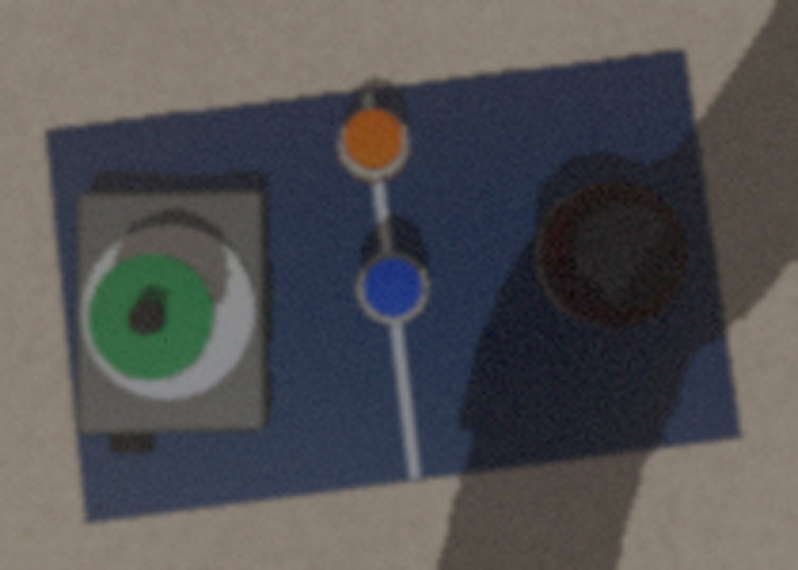

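The final top view shows all parts upright. Bottle spacing is 84 mm, both bottles are within about 1 mm of the line, and the cover is over the stirrer's centre. I'll hand in.

```bash
python3 -c "
from bench import arm
print(arm.hand_in())"
```

```text
the job is handed in; nothing more can be done
None
```

I carried out the job in the order asked and handed it in at about 35 s. The beaker is on the stirrer plate, the cover is on the beaker, and the blue and then the orange bottle are on the white line. All are upright and let go, and the arm is parked clear.

**Last checks from the top camera, in mat coordinates:**

| Item | Measured | Wanted |
|---|---|---|
| Cover, over the stirrer centre | (−1.5, 130.1) mm | (0, 130) mm |
| Blue bottle | (−1.6, −0.6) mm | (0, 0) mm |
| Orange bottle, from the blue | 84.0 mm (a 42 mm gap) | 84 mm |
| Orange bottle, off the line | 0.5 mm | 0 mm |

- **Bystanders:** the tip box and white bottle look unchanged from the first picture. The pixel difference at the jar was higher, which I put down to the arm's shadow. It looked in place and the arm never went near it, but I did not measure its position again.
- **Where views disagreed:** the cameras differed from each other by up to 5 mm. I settled on averages and wrist-camera checks, so the figures above carry about 2 mm of uncertainty. For the beaker on the plate, a rough wrist-camera reading gave about 3 mm off centre in x. It was not measured again once the cover was on.
- **Forces:** the highest wrist force I read was about 35 N, when setting down the blue bottle.

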